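# Change the vial in the ratchet-locked forceps on the stirrer

## Robot

A 7-joint arm with a two-finger parallel gripper is mounted at the origin on a cart in front of the work surface, level with it; the furniture and walls round the work are solid. World frame = base frame: x ahead of the robot, y to its left, z up, the work surface at z = 0. Lengths are in m, angles in rad, forces in N, time in s.
With the tool pointing down it reaches from about 0.4 to 0.85 m from the base axis. Payload 6.9 kg.
Tool frame: the origin (TCP) lies between the finger pads; the fingertips stand 14 mm ahead of it and the grasp point (between the pads) lies 5 mm behind it; z points along the fingers, y is the line along which they close (so a half turn about z gives the same grasp; the last joint's range is limited). The gripper opens to 85 mm and grips with 20 to 120 N. Pads are 22 mm wide; open, the fingers measure 114 mm over their backs; the gripper's body (76 mm by 85 mm) begins 54 mm behind the grasp point. The pads swing forward as they close: fully open they stand 13 mm farther back than shut.
Start: joints at [-1.02, 0.507, -0.238, 1.5, 0.126, 1.149, -0.155], TCP at [0.27, 0.564, 0.245] pointing down, gripper open.
Joint ranges: [-3.08, 3.08], [-0.24, 2.05], [-1.43, 1.35], [0, 2.5], [-1.52, 4.66], [0.17, 1.96], [-2.89, 2.89]. Speed limits (rad/s): [2.39, 2.39, 3.14, 3.14, 3.14, 3.14, 3.14].

## Interface

Orientations are given as a rotation vector (axis times angle).
In Python, from station import bot gives the robot as it stands. The module is installed in compiled form; this text tells all that it offers.
- The arm moves only by the tool move_arm, never from a script. Its argument "increments" is a list of rows, each an object with "slide": the shift along the tool's x, y, z in m, a list of three; "spin": the turn about the tool's z in rad; "grip": the opening, from -1 (shut) to 1 (fully open). In form: [{"slide": [tx, ty, tz], "spin": spin, "grip": grip}, ...]. A call has 1 to 12 rows; each row shifts and turns the commanded pose from where the row before left it, along the tool's axes as they then stand; what a row does not reach is not made up. A row lasts 1/12 s, in which the tool goes at most 41.7 mm and 7.16 degrees, less where a joint would pass 70% of its speed; a pose out of reach is approached as far as the arm can. A call with a gripper value outside its range is refused whole. The fingers move at their own pace and stop on an object; the grip force is fixed at half the most. Time passes only in rows, so rows that do not move let the fingers close. It gives the time, the measured TCP pose, the force, the opening and the grip force at its end, in the units of the state.
- bot.state(): the state, without advancing time (a new reading comes with each control period).
- bot.snapshot(name): name is "scene" or "top" or "wrist"; returns a dict with "color" (420x560x3 uint8, red, green, blue), "fx", "fy", "cx", "cy" (pixels), "k1" (the pictures are not rectified: a ray, as slopes to the right and down, at radius r is drawn at 1 + k1 r^2 times it, then the intrinsics apply), "rvec" (rotation vector, rad) and "tvec" (3), from world to camera coordinates, as OpenCV has them. Camera axes: x right, y down, z forward; pixel columns grow to the right and rows downward; lengths in m; the calibration is good to about 2 mm. A picture is of the moment at which its call begins. There is no depth.
- bot.hand_in(): hands the job in; it is judged then, once.
Trained networks look in a picture, given as the dict that the camera call returned (one of the last four; its "shot" number tells which), for a name from the list of things; names that differ only in an ending like _2 or _b are one class to them, and where a whole thing is asked for, a point or a joint stands for the part that bears it (a point fixed in the world has none). Each returns a list of dicts, best first, with "conf" (0 to 1); they miss things now and then, are a little off and sometimes report something else, mostly with a low value. They report only what shows in the picture. A call takes as long as a camera call. They do not tell look-alikes from the thing itself.
- bot.look_for(picture, name): "rect" ([left, top, right, bottom] as shares, 0 to 1, of the picture: columns of its width, rows of its height, round what is visible of it).
- bot.regions_of(picture, name): "mask" (420x560 bool, what is visible of it) and "rect" ([left, top, right, bottom] as shares, 0 to 1, of the picture: columns of its width, rows of its height, round what is visible of it).
The state is a dict: "time_s": time; "q": joint angles; "qd": joint speeds; "joint_efforts": joint torques, N m; "eef_pos": TCP position; "tool_rot": TCP orientation; "force": force on the tool from outside, world axes, zero at the start; "moment": the same for the moment, N m; "opening": finger opening in m; "grip_force": force on a finger pad.
Only numpy, scipy, OpenCV 4.12 (cv2) and the standard library are available. Lean on these libraries where they do the work, as an engineer would, in place of code of your own. Each camera call takes 0.05 s, during which the arm holds its last target. There are 200 camera calls.

## Task

Change the sample on the magnetic stirrer: free the finished vial by pressing the moving ring of the locking forceps down off its ratchet so that the handles spring open, and stand that vial upright in the steel tray. Then stand the other tall amber vial from the bench upright between the open jaws, on the middle of the stirrer plate, and push the moving ring towards the fixed one until the ratchet holds the vial clamped. Do not knock over or push aside the other glassware.

Things in the scene. Friction and masses are not known exactly. Their poses are not given: they have to be found in the camera images.
- station: Fixed unit: white magnetic stirrer (156 x 136 x 56 mm, knob in front, round plate on top) and beside it a foot and post that carry stainless locking forceps lying level. Origin on the bench under the plate's middle; x runs front to back, y from plate to finger rings. Bars 8 mm thick, mid-height 82 mm; nothing above 93 mm but the vial. Jaws reach y = -18, handles y = 167..227 (rings).
- seat (a point): Middle of the stirrer plate's top, 62 mm above the bench; axes as station's. Here the vial stands. Fixed jaw (black rubber, shallow V) at its -x side: a vial centred here just touches it, so lower one 2 to 3 mm to +x. Moving jaw at its +x side: flat rubber face, 13 mm clear of a centred vial when open; closing, it pushes the vial into the V. Jaws are 12 to 30 mm above the plate.
- moving_ring (a point): Centre of the moving handle's finger ring (at station -x, the near side; 32 mm outside, 18 mm hole, bar 7 mm, top 4 mm above this point). To free the ratchet press it down: 4 mm clears the teeth, stop at 8 mm, 5 to 10 N; the spring (3 N at the ring) then opens the handle. Draw the finger to station -x while pressing so that no tooth catches again. Polished, friction 0.2.
- fixed_ring (a point): Centre of the finger ring of the fixed handle (same size, at the station's +x side). Ring centres are 52 mm apart on the second tooth and 93 mm apart when open. The bench under the rings is free; the post's foot (12 mm high) ends at station y = 162 mm.
- pivot (a point): Vertical pivot axis of the forceps at the bars' mid-height, station (0, 60, 82) mm. The rings' centres lie 150 mm from it along station y.
- handle (a joint): Moving handle's angle about the pivot, rad: 0 = open (spring rest), grows as its ring is pushed to the fixed ring (station +x, 152 mm of arc per rad). Teeth catch at 0.233, 0.280, 0.327 and hold about 0.005 lower; it starts on the second. With a vial in, the jaw meets it at about 0.22 and then flexes; going over the second tooth takes about 10 N at the ring. Readings are noisy (0.01).
- moving_jaw: The moving forceps jaw with its black rubber face; origin on the pivot.
- vial_in_clamp: Finished sample: amber screw-cap vial, 27.6 mm diameter, 98 mm tall, black cap 24 mm across and 14 mm high, blank paper label, 50 to 110 g; starts upright on the stirrer plate, clamped in the jaws. Origin at the middle of its underside, z up its axis.
- fresh_vial: The next sample: the same vial (27.6 mm x 98 mm tall), standing on the bench among other glassware at the left, not in the tray. Origin at the middle of its underside.
- vial_tray: Fixed shallow steel tray, 150 (x) x 96 (y) x 18 mm high, walls and floor 3 mm thick; origin at the middle of its underside.
- done_vial: An earlier finished vial (27.6 mm x 98 mm tall) that already stands in the tray, anywhere along its length; it stays there. Origin at the middle of its underside.
- short_vial: A bystander: amber vial of the same diameter but only 60 mm tall. Origin at its underside.
- jar: A bystander: white reagent jar with black lid, 51 mm diameter, 84 mm tall. Origin at its underside.
- small_beaker: A bystander: small beaker, about 52 mm across, 55 mm tall. Origin at its underside.
- small_flask: A bystander: small flask, 59 mm across, 73 mm tall. Origin at its underside.
There are look-alikes about, which are no part of the job. What is shaped like the fresh_vial but green is not meant.

How it is judged:
On the way, in this order (a step that is already met when the one before it is completed fails the run):
1. the ratchet is off and the handles stand open (handle below 0.08 rad) with the finished vial still standing on the stirrer plate (value of joint handle below 0.08 rad and horizontal distance between vial_in_clamp and seat below 0.03 m and angle between vial_in_clamp's own z axis and vertical below 0.12 rad), for 0.2 s.
2. the finished vial stands upright in the tray, let go (x of vial_in_clamp in the frame of vial_tray between -0.062 and 0.062 m and y of vial_in_clamp in the frame of vial_tray between -0.035 and 0.035 m and z of vial_in_clamp in the frame of vial_tray between -0.002 and 0.009 m and angle between vial_in_clamp's own z axis and vertical below 0.12 rad and linear speed of vial_in_clamp below 0.02 m/s and contact force between vial_in_clamp and the fingers below 0.1 N), for 0.2 s.
3. the fresh vial stands upright on the plate between the open jaws, let go (horizontal distance between fresh_vial and seat below 0.02 m and height (world z) of fresh_vial below 0.068 m and angle between fresh_vial's own z axis and vertical below 0.12 rad and value of joint handle below 0.15 rad and contact force between fresh_vial and the fingers below 0.1 N), for 0.1 s.
At the end, for the whole second after the job is handed in: The ratchet holds (joint over 0.20 rad) with the fresh vial clamped (over 1 N from the moving jaw), on the plate within 8 mm of the seat, within 7 degrees of upright, at rest; the finished vial and the earlier one stand upright (7 degrees) on the tray floor (value of joint handle above 0.2 rad and contact force between fresh_vial and moving_jaw above 1 N and horizontal distance between fresh_vial and seat below 0.008 m and z of fresh_vial in the frame of seat between -0.004 and 0.005 m and angle between each of fresh_vial, vial_in_clamp, done_vial's own z axis and vertical below 0.12 rad and linear speed of each of fresh_vial, vial_in_clamp below 0.02 m/s and x of vial_in_clamp in the frame of vial_tray between -0.062 and 0.062 m and y of vial_in_clamp in the frame of vial_tray between -0.035 and 0.035 m and z of vial_in_clamp in the frame of vial_tray between -0.002 and 0.009 m and x of done_vial in the frame of vial_tray between -0.062 and 0.062 m and y of done_vial in the frame of vial_tray between -0.035 and 0.035 m and z of done_vial in the frame of vial_tray between -0.002 and 0.009 m); the robot touches nothing.
It fails at once if a bystander (short vial, jar, beaker or flask) is shifted by more than 25 mm or knocked over (distance of any of short_vial, jar, small_beaker, small_flask from where it was at the start of the episode above 0.025 m or angle between any of short_vial, jar, small_beaker, small_flask's own z axis and vertical above 0.5 rad).
It fails at once if a tall vial is knocked over (angle between any of vial_in_clamp, fresh_vial, done_vial's own z axis and vertical above 0.6 rad).
It fails at once if the earlier vial in the tray is shifted by more than 25 mm (distance of done_vial from where it was at the start of the episode above 0.025 m).
It also fails if it takes over 72 s, if anything falls off the work surface, if the arm or the gripper's body presses on something with over 40 N, if the wrist force passes 120 N, or if a joint passes its speed limit or range.

## Working session

There is one attempt and no reset: what is moved stays moved. The work goes in short steps, Python scripts to look and compute and a tool call to move; the robot and the scene stay as the last step left them, time stands still between calls to the robot, and variables do not carry over. Pictures are saved under pics/ and viewed, at most 10 in all, crops included, and the job is handed in when it is done.

Besides the shell and the picture viewer there is one more tool, called after "Emit:" in YAML: its name, and indented under it one key for each argument. move_arm: Moves the arm, as the interface text tells. Its arguments: {"type":"object","properties":{"increments":{"type":"array"}},"required":["increments"]}

```bash
mkdir -p pics
cat > h.py <<'E'
import numpy as np, cv2
from station import bot
def ray(p,u,v):
    K=np.array([[p["fx"],0,p["cx"]],[0,p["fy"],p["cy"]],[0,0,1.]])
    x,y=(u-p["cx"])/p["fx"],(v-p["cy"])/p["fy"]
    d=cv2.undistortPoints(np.array([[[u,v]]],float),K,np.array([p["k1"],0,0,0.]))[0,0]
    R=cv2.Rodrigues(np.array(p["rvec"],float))[0]
    return -R.T@np.array(p["tvec"],float), R.T@np.array([d[0],d[1],1])
def atz(p,u,v,z):
    o,d=ray(p,u,v); return o+d*(z-o[2])/d[2]
def tri(obs):
    A=np.zeros((3,3));b=np.zeros(3)
    for p,u,v in obs:
        o,d=ray(p,u,v); d=d/np.linalg.norm(d); M=np.eye(3)-np.outer(d,d); A+=M;b+=M@o
    return np.linalg.solve(A,b)
def proj(p,X):
    K=np.array([[p["fx"],0,p["cx"]],[0,p["fy"],p["cy"]],[0,0,1.]])
    return cv2.projectPoints(np.array(X,float).reshape(-1,3),np.array(p["rvec"],float),np.array(p["tvec"],float),K,np.array([p["k1"],0,0,0.]))[0][:,0]
def save(p,n,crop=None,s=1):
    im=p["color"][:,:,::-1]
    if crop: im=im[crop[1]:crop[3],crop[0]:crop[2]]
    cv2.imwrite(n,cv2.resize(np.ascontiguousarray(im),None,fx=s,fy=s,interpolation=cv2.INTER_CUBIC))
E
python3 - <<'E'
from h import *
np.set_printoptions(precision=3,suppress=True)
s=bot.state();print(s["tool_rot"],s["eef_pos"],s["force"])
for n in ["scene","top"]:
    p=bot.snapshot(n); save(p,f"pics/{n}0.png",s=1.4)
    print(n,-cv2.Rodrigues(np.array(p["rvec"]))[0].T@p["tvec"])
    for t in ["station","moving_ring","fixed_ring","vial_in_clamp","vial_tray","short_vial","jar","small_beaker","small_flask"]:
        print(t,[(round(r["conf"],2),(np.array(r["rect"])*[560,420,560,420]).round().astype(int).tolist()) for r in bot.look_for(p,t)][:6])
E
```

```text
[-0.694 -3.064  0.003] [0.269 0.563 0.244] [ 0.311 -0.216 -0.482]
scene [-0.185 -0.886  0.863]
station [(0.71, [268, 197, 355, 259])]
moving_ring [(0.7, [266, 199, 308, 213]), (0.68, [224, 179, 233, 195])]
fixed_ring [(0.58, [267, 199, 356, 260])]
vial_in_clamp [(0.59, [320, 198, 331, 234])]
vial_tray [(0.82, [347, 278, 405, 327]), (0.3, [321, 198, 331, 235])]
short_vial [(0.51, [224, 174, 233, 194]), (0.38, [194, 170, 208, 199])]
jar [(0.56, [237, 181, 250, 208])]
small_beaker [(0.5, [223, 206, 236, 215]), (0.29, [228, 182, 233, 193])]
small_flask [(0.71, [212, 197, 226, 209]), (0.66, [224, 207, 236, 216])]
top [0.248 0.026 1.589]
station [(0.71, [255, 160, 333, 210])]
moving_ring []
fixed_ring [(0.91, [251, 162, 336, 210])]
vial_in_clamp [(0.55, [308, 176, 321, 184]), (0.38, [254, 187, 291, 204])]
vial_tray [(0.61, [370, 185, 402, 224])]
short_vial [(0.6, [217, 223, 227, 238])]
jar [(0.51, [205, 197, 218, 212])]
small_beaker [(0.62, [219, 221, 228, 235]), (0.16, [370, 185, 400, 226])]
small_flask [(0.57, [192, 220, 208, 238])]
```

View pics/scene0.png

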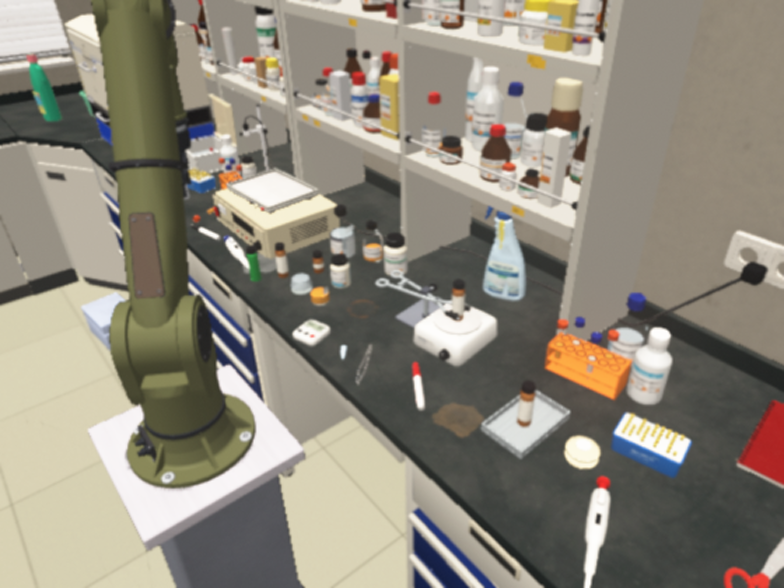

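View pics/top0.png

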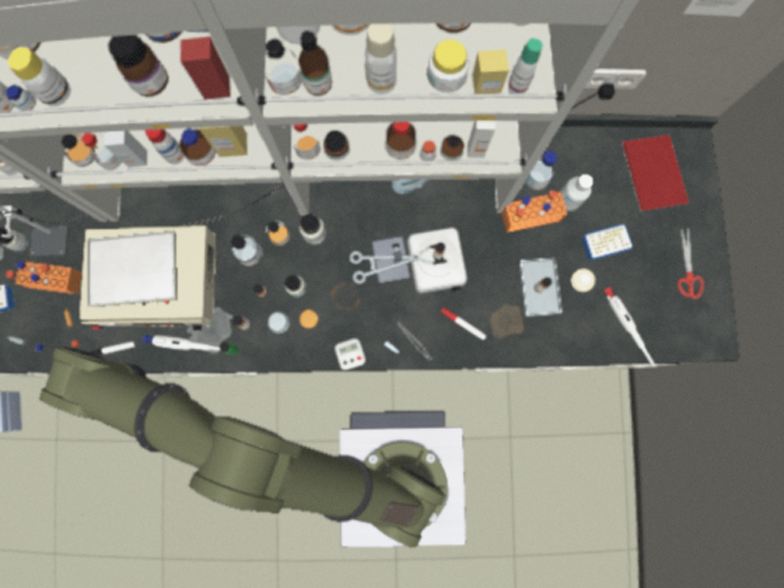

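The scene view (pixels of the 1.4x picture) shows the stirrer at (455,330), forceps rings at (385,285), and the tray at (525,420) with a vial in it. Candidates for the fresh vial are the amber one at (281,259), the green one at (254,265) (not meant), the short amber one at (318,262), the tray vial at (525,405) and the clamped one at (458,298). By the description it is the amber one at (281,259). I'll check it in a close crop.

Run:
```python
from h import *
np.set_printoptions(precision=3,suppress=True)
s=bot.snapshot("scene");t=bot.snapshot("top");w=bot.snapshot("wrist")
a=np.array
def S(u,v,z): return atz(s,u/1.4,v/1.4,z)
def T(u,v,z): return atz(t,u/1.4,v/1.4,z)
for n,sp,tp,z in [("fresh",(281,246),(240,321),.098),("green",(254,250),(232,349),.098),("short",(318,252),(259,289),.06),("jar",(340,257),(295,284),.084),("beaker",(301,279),(278,321),.055),("orange",(319,292),(309,318),.02),("clampvial",(459,284),(438,245),.16),("done",(528,386),(546,282),.1),("ring1",(385,285),(361,278),.085),("ring2",(397,276),(356,257),.085)]:
    print(n,S(*sp,z),T(*tp,z),tri([(s,sp[0]/1.4,sp[1]/1.4),(t,tp[0]/1.4,tp[1]/1.4)]))
for n,c in [("tray",[(521,261),(557,260),(563,315),(523,315)]),("plate",[(410,235),(458,229),(466,285),(416,292)])]:
    print(n,[T(*x,.018 if n=="tray" else .056) for x in c])
R=cv2.Rodrigues(a(w["rvec"]))[0];print("wristcam",-R.T@w["tvec"],R[2],w["fx"])
i1=s["color"][150:235,150:275];i2=t["color"][140:250,165:345];w1=w["color"]
c1=cv2.resize(i1,(400,272),interpolation=2);c2=cv2.resize(i2,(445,272),interpolation=2)
o=np.zeros((592,800,3),np.uint8);o[:272,:400]=c1;o[:272,400:]=c2[:,:400];o[272:592,:427]=cv2.resize(w1,(427,320))
o[272:592,430:750]=cv2.resize(s["color"][185:285,250:350],(320,320),interpolation=2)
cv2.imwrite("pics/c1.png",o[:,:,::-1])
```

```text
fresh [0.43  0.395 0.098] [0.424 0.401 0.098] [0.428 0.4   0.096]
green [0.365 0.422 0.098] [0.354 0.42  0.098] [0.358 0.417 0.103]
short [0.521 0.363 0.06 ] [0.511 0.363 0.06 ] [0.514 0.36  0.063]
jar [0.529 0.266 0.084] [0.518 0.265 0.084] [0.521 0.262 0.088]
beaker [0.417 0.281 0.055] [0.427 0.313 0.055] [0.432 0.316 0.032]
orange [0.446 0.248 0.02 ] [0.438 0.237 0.02 ] [0.438 0.235 0.03 ]
clampvial [ 0.59  -0.112  0.16 ] [ 0.595 -0.097  0.16 ] [ 0.599 -0.099  0.15 ]
done [ 0.512 -0.381  0.1  ] [ 0.509 -0.375  0.1  ] [ 0.512 -0.378  0.096]
ring1 [0.535 0.083 0.085] [0.53  0.096 0.085] [0.536 0.093 0.078]
ring2 [0.582 0.096 0.085] [0.586 0.108 0.085] [0.589 0.107 0.076]
tray [array([ 0.582, -0.332,  0.018]), array([ 0.583, -0.431,  0.018]), array([ 0.433, -0.437,  0.018]), array([ 0.435, -0.329,  0.018])]
plate [array([ 0.649, -0.033,  0.056]), array([ 0.663, -0.161,  0.056]), array([ 0.512, -0.176,  0.056]), array([ 0.496, -0.045,  0.056])]
wristcam [0.206 0.594 0.374] [ 0.25  -0.12  -0.961] 309.8995339081335
```

View pics/c1.png

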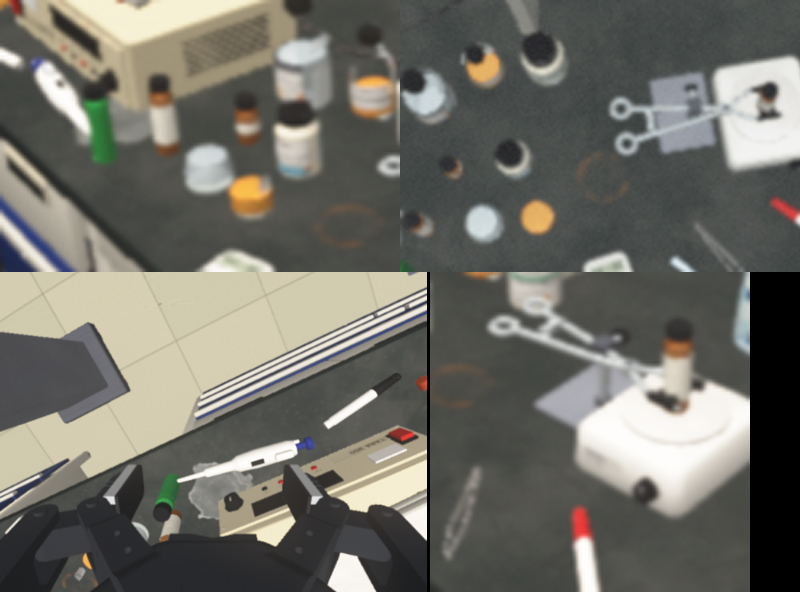

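The crop confirms it. The amber vial with a blank label at crop (163,115) is the fresh one, next to the green vial at (98,125), a short one at (247,118), a jar at (297,140), a beaker and a small flask. It stands at about (0.428, 0.400). I'll move above the station for a close look.

Emit:
move_arm:
  increments:
    - {"slide": [0,0,-0.01],"spin": -0.111,"grip": -1}
    - {"slide": [0,0,-0.01],"spin": -0.111,"grip": -1}
    - {"slide": [0,0,-0.01],"spin": -0.111,"grip": -1}
    - {"slide": [0,0,-0.01],"spin": -0.111,"grip": -1}
    - {"slide": [-0.017,-0.037,0],"spin": 0,"grip": -1}
    - {"slide": [-0.017,-0.037,0],"spin": 0,"grip": -1}
    - {"slide": [-0.017,-0.037,0],"spin": 0,"grip": -1}
    - {"slide": [-0.017,-0.037,0],"spin": 0,"grip": -1}
    - {"slide": [-0.017,-0.037,0],"spin": 0,"grip": -1}
    - {"slide": [-0.017,-0.037,0],"spin": 0,"grip": -1}
    - {"slide": [-0.017,-0.037,0],"spin": 0,"grip": -1}
    - {"slide": [-0.017,-0.037,0],"spin": 0,"grip": -1}

```text
time_s: 2.15
eef_pos: [0.4054, 0.2657, 0.2856]
tool_rot: [0.003, 3.141, 0.001]
force: [0.3, -0.5, -0.2]
opening: 0.0
grip_force: 0.0
```

Emit:
move_arm:
  increments:
    - {"slide": [-0.025,-0.033,0],"spin": 0,"grip": -1}
    - {"slide": [-0.025,-0.033,0],"spin": 0,"grip": -1}
    - {"slide": [-0.025,-0.033,0],"spin": 0,"grip": -1}
    - {"slide": [-0.025,-0.033,0],"spin": 0,"grip": -1}
    - {"slide": [-0.025,-0.033,0],"spin": 0,"grip": -1}
    - {"slide": [-0.025,-0.033,0],"spin": 0,"grip": -1}
    - {"slide": [-0.025,-0.033,0],"spin": 0,"grip": -1}
    - {"slide": [0,0,0],"spin": 0,"grip": -1}

```text
time_s: 2.82
eef_pos: [0.5833, 0.0267, 0.2845]
tool_rot: [0.02, 3.14, -0.008]
force: [-0.2, -0.9, 0.2]
opening: 0.0001
grip_force: 0.0
```

Run:
```python
from h import *
np.set_printoptions(precision=3,suppress=True)
p=bot.snapshot("wrist"); save(p,"pics/w1.png",s=1.4)
for t in ["station","moving_ring","fixed_ring","vial_in_clamp"]:
    print(t,[(round(r["conf"],2),(np.array(r["rect"])*[784,588,784,588]).round().astype(int).tolist()) for r in bot.look_for(p,t)][:6])
print(bot.state()["eef_pos"])
```

```text
station [(0.96, [148, 145, 518, 340])]
moving_ring [(0.57, [315, 164, 509, 247])]
fixed_ring [(0.7, [143, 146, 514, 341])]
vial_in_clamp [(0.58, [166, 250, 252, 320])]
[0.579 0.038 0.285]
```

View pics/w1.png

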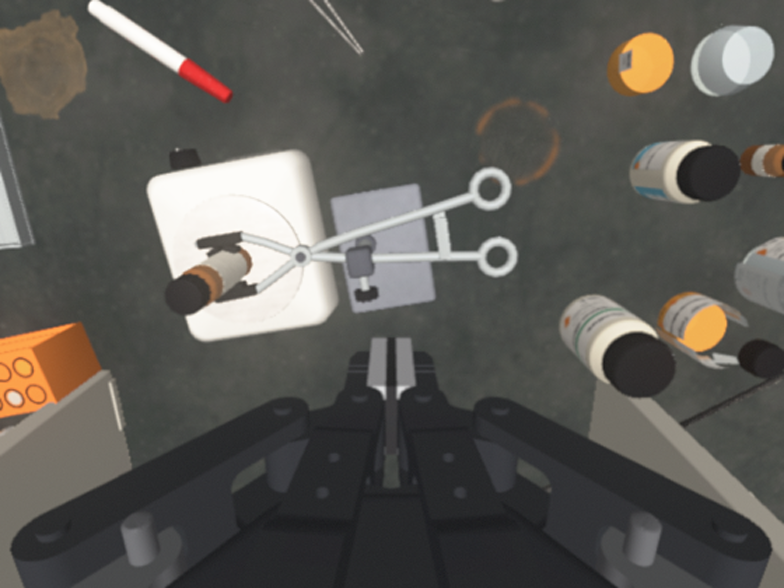

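The wrist view shows the moving ring at (490,188), the fixed ring at (497,257), the pivot at (301,257) and the stirrer plate round (240,255). The clamped vial's cap is at (190,294).

Run:
```python
from h import *
np.set_printoptions(precision=4,suppress=True)
p=bot.snapshot("wrist")
f=lambda u,v,z: atz(p,u/1.4,v/1.4,z)
m,x,pv=f(490,188,.086),f(497,257,.086),f(301,257,.09)
print(m,x,pv,np.linalg.norm((m-x)[:2]),np.linalg.norm(((m+x)/2-pv)[:2]))
c=f(189,294,.16);print("cap",c)
st=np.array([[-.026,.21,.086],[.026,.21,.086],[0,.06,.09],[0,0,.16]]);W=np.array([m,x,pv,c])
A=st[:,:2]-st[:,:2].mean(0);B=W[:,:2]-W[:,:2].mean(0)
th=np.arctan2((A[:,0]*B[:,1]-A[:,1]*B[:,0]).sum(),(A*B).sum());R=np.array([[np.cos(th),-np.sin(th)],[np.sin(th),np.cos(th)]])
o=W[:,:2].mean(0)-R@st[:,:2].mean(0);print("yaw",th,"origin",o,"res",(W[:,:2]-o-st[:,:2]@R.T))
print("fingertip px",proj(p,[np.array(bot.state()["eef_pos"])-[0,0,.014]])*1.4)
```

```text
[0.5299 0.1117 0.086 ] [0.5824 0.1203 0.086 ] [ 0.5813 -0.0309  0.09  ] 0.05320919476816391 0.1490114317848775
cap [ 0.5888 -0.0873  0.16  ]
yaw 0.16208810620919092 origin [ 0.59 -0.09] res [[-0.0005 -0.0014]
 [ 0.0007 -0.0012]
 [ 0.001  -0.0001]
 [-0.0011  0.0027]]
fingertip px [[391.3947 360.3216]]
```

Emit:
move_arm:
  increments:
    - {"slide": [0,0,0.01],"spin": -0.08,"grip": -1}
    - {"slide": [0,0,0.01],"spin": -0.08,"grip": -1}
    - {"slide": [0.012,0.028,0.02],"spin": 0,"grip": -1}
    - {"slide": [0.012,0.028,0.02],"spin": 0,"grip": -1}
    - {"slide": [0.012,0.028,0.02],"spin": 0,"grip": -1}
    - {"slide": [0,0,0.035],"spin": 0,"grip": -1}
    - {"slide": [0,0,0.035],"spin": 0,"grip": -1}
    - {"slide": [0,0,0.01],"spin": 0,"grip": -1}
    - {"slide": [0,0,0],"spin": 0,"grip": -1}

```text
time_s: 3.87
eef_pos: [0.5288, 0.1141, 0.1233]
tool_rot: [0.251, -3.127, 0.001]
force: [0.1, -1.2, 0.4]
opening: 0.0003
grip_force: 0.0
```

```bash
cat >> h.py <<'E'
O=np.array([.590,-.090]);TH=.162
def st(w):
    c,s=np.cos(TH),np.sin(TH);d=np.array(w[:2])-O;return np.array([c*d[0]+s*d[1],-s*d[0]+c*d[1]])
E
python3 - <<'E'
from h import *
s=bot.state();print(s["eef_pos"],s["tool_rot"],st(s["eef_pos"]),s["force"])
p=bot.snapshot("wrist"); save(p,"pics/w2.png",s=1.4)
E
```

```text
[0.52876593 0.11406114 0.1233288 ] [ 2.50759282e-01 -3.12652270e+00  1.13544455e-03] [-0.02751881  0.21126589] [ 0.12610063 -1.22710218  0.35059789]
```

View pics/w2.png

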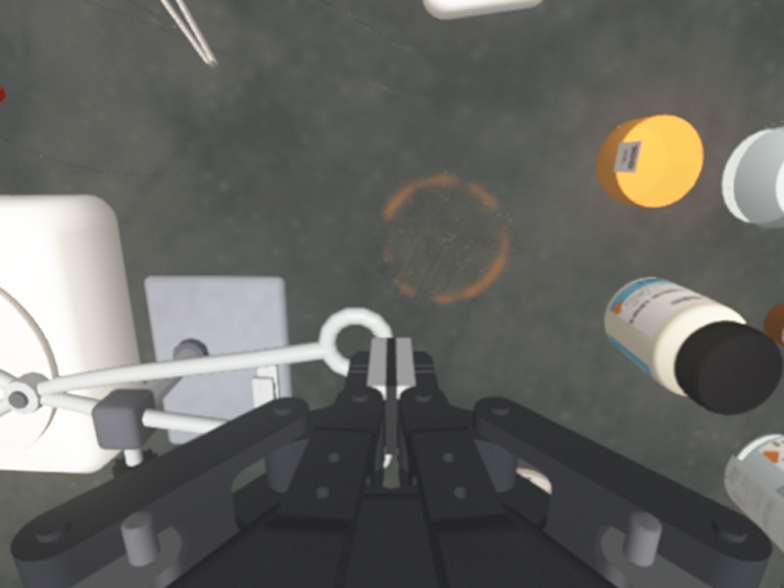

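The wrist view shows the ring centre at (357,344), slightly left of the fingers at (391,360). I'll recompute its position.

Run:
```python
from h import *
p=bot.snapshot("wrist");s=bot.state()
r=atz(p,357/1.4,344/1.4,.086);print("ring",r,st(r)); pv=atz(p,19/1.4,397/1.4,.09);print("pivot",pv,st(pv)); print(st(s["eef_pos"]))
print(proj(p,[np.array(s["eef_pos"])-[0,0,.014]])*1.4)
```

```text
ring [0.53726364 0.10066397 0.086     ] [-0.02129323  0.19667351]
pivot [ 0.58532446 -0.04417692  0.09      ] [0.00277659 0.04597723]
[-0.02500753  0.21085809]
[[390.63762723 364.44343308]]
```

Emit:
move_arm:
  increments:
    - {"slide": [-0.003,-0.0145,0],"spin": 0,"grip": -1}
    - {"slide": [0,0,0.01],"spin": 0,"grip": -1}
    - {"slide": [0,0,0.008],"spin": 0,"grip": -1}
    - {"slide": [0,0,0],"spin": 0,"grip": -1}
    - {"slide": [0,0,0],"spin": 0,"grip": -1}

```text
time_s: 4.38
eef_pos: [0.5356, 0.1002, 0.1071]
tool_rot: [0.249, -3.131, -0.0]
force: [0.1, 1.0, 0.1]
opening: -0.0
grip_force: 0.0
```

```bash
sed -i 's/O=np.array(.*;TH/O=np.array([.596,-.103]);TH/' h.py
python3 - <<'E'
from h import *
p=bot.snapshot("wrist");s=bot.state()
print(s["eef_pos"],st(s["eef_pos"]),s["force"])
save(p,"pics/w3.png",(200,200,340,320),4)
E
```

```text
[0.53580402 0.10037652 0.10737594] [-0.02660473  0.2104228 ] [ 0.10469091  0.15338084 -0.4881563 ]
```

View pics/w3.png

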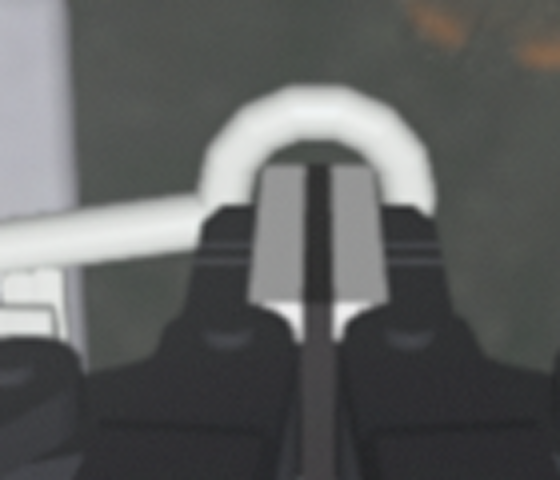

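The crop shows the fingers centred on the ring in y, with the front face just at the edge of the hole. I'll shift 4 mm outward, then press and draw.

Emit:
move_arm:
  increments:
    - {"slide": [0.004,0,0.004],"spin": 0,"grip": -1}
    - {"slide": [0,0,0.004],"spin": 0,"grip": -1}
    - {"slide": [0,0,0.003],"spin": 0,"grip": -1}
    - {"slide": [0,0,0.003],"spin": 0,"grip": -1}
    - {"slide": [0,0,0],"spin": 0,"grip": -1}

```text
time_s: 4.85
eef_pos: [0.5312, 0.099, 0.0927]
tool_rot: [0.248, -3.13, 0.001]
force: [-4.1, -0.7, 5.3]
opening: -0.0002
grip_force: 3.0
```

Emit:
move_arm:
  increments:
    - {"slide": [0.01,0,0],"spin": 0,"grip": -1}
    - {"slide": [0.012,0,0],"spin": 0,"grip": -1}
    - {"slide": [0.012,-0.001,0],"spin": 0,"grip": -1}
    - {"slide": [0.012,-0.001,0],"spin": 0,"grip": -1}
    - {"slide": [0,0,0],"spin": 0,"grip": -1}

```text
time_s: 5.27
eef_pos: [0.486, 0.0896, 0.0937]
tool_rot: [-0.248, 3.131, -0.0]
force: [-1.8, -1.3, 4.6]
opening: -0.0001
grip_force: 2.3
```

Emit:
move_arm:
  increments:
    - {"slide": [0,0,-0.035],"spin": 0,"grip": -1}
    - {"slide": [0,0,-0.035],"spin": 0,"grip": 0}
    - {"slide": [0,0,-0.035],"spin": 0,"grip": 1}
    - {"slide": [-0.019,-0.025,-0.025],"spin": 0,"grip": 1}
    - {"slide": [-0.019,-0.025,-0.01],"spin": 0,"grip": 1}
    - {"slide": [-0.019,-0.025,-0.01],"spin": 0,"grip": 1}
    - {"slide": [-0.019,-0.025,0],"spin": 0,"grip": 1}
    - {"slide": [0,0,0],"spin": 0,"grip": 1}
    - {"slide": [0,0,0],"spin": 0,"grip": 1}

```text
time_s: 6.02
eef_pos: [0.5789, 0.0015, 0.2425]
tool_rot: [0.243, -3.132, 0.0]
force: [0.6, 0.7, 0.3]
opening: 0.0851
grip_force: 0.0
```

Run:
```python
from h import *
p=bot.snapshot("wrist");s=bot.state();np.savez("p1.npz",**p)
print(s["eef_pos"],st(s["eef_pos"]),s["opening"])
save(p,"pics/w4.png",s=1.4)
for t in ["vial_in_clamp"]:
    for r in bot.look_for(p,t): print(r["conf"],np.array(r["rect"])*[784,588,784,588])
```

```text
[0.57790491 0.00308218 0.24255004] [-0.00074792  0.10761181] 0.08588782865231731
0.62 [166.9136 244.314  260.3664 319.872 ]
```

View pics/w4.png

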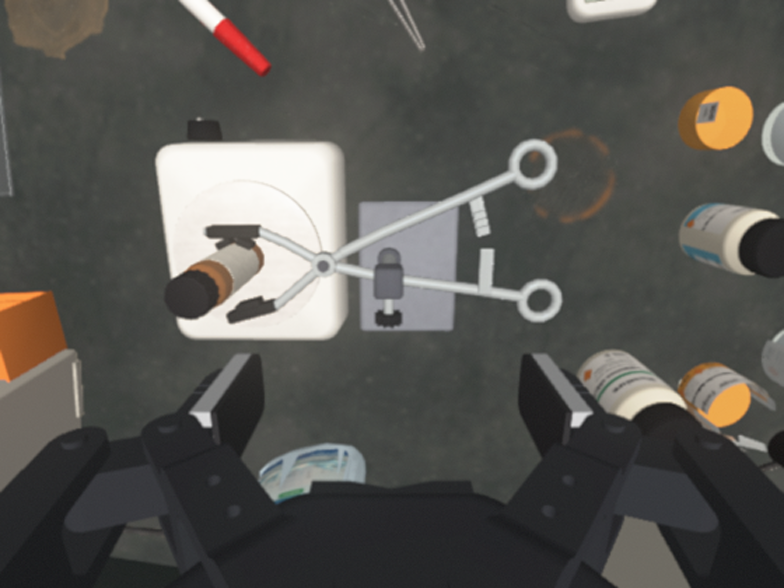

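The wrist view shows the handles open (moving ring at (533,163), fixed ring at (540,300), pivot at (323,265)). The vial is still upright, with its cap top near (189,297).

Run:
```python
from h import *
np.set_printoptions(precision=4,suppress=True)
p=dict(np.load("p1.npz"))
f=lambda u,v,z: atz(p,u/1.4,v/1.4,z)
pv,x,c=f(323,265,.09),f(540,300,.086),f(189,297,.16)
d=(x-pv)[:2];th=np.arctan2(d[1],d[0])-np.arctan2(.150,.026)
R=np.array([[np.cos(th),-np.sin(th)],[np.sin(th),np.cos(th)]])
o=((pv[:2]-R@[0,.06])+(x[:2]-R@[.026,.21]))/2
print("yaw",th,"o",o,"len",np.linalg.norm(d),"cap",c,"cap-o in st",R.T@(c[:2]-o))
# reproject expected vial axis & cap circle outline vs picture
for z in(.16,.146,.062): print(z,proj(p,[[o[0],o[1],z]])*1.4)
# cap segmentation: dark pixels near
g=cv2.cvtColor(p["color"],cv2.COLOR_RGB2GRAY)[185:235,105:165]; m=(g<45).astype(np.uint8)
n,l,stt,ce=cv2.connectedComponentsWithStats(m);print(stt[1:],ce[1:]+[105,185])
```

```text
yaw 0.15258690440419853 o [ 0.5932 -0.1035] len 0.15130042044492953 cap [ 0.5931 -0.102   0.16  ] cap-o in st [0.     0.0015]
0.16 [[186.1836 296.9438]]
0.146 [[197.6674 289.0951]]
0.062 [[246.4825 255.8609]]
[] []
```

Emit:
move_arm:
  increments:
    - {"slide": [0.002,-0.035,0],"spin": 0,"grip": 1}
    - {"slide": [0,-0.036,0],"spin": 0,"grip": 1}
    - {"slide": [0,-0.0355,0],"spin": 0,"grip": 1}
    - {"slide": [0,0,0],"spin": 0,"grip": 1}
    - {"slide": [0,0,0.03],"spin": 0,"grip": 1}
    - {"slide": [0,0,0.02],"spin": 0,"grip": 1}
    - {"slide": [0,0,0],"spin": 0,"grip": 1}

```text
time_s: 6.7
eef_pos: [0.5899, -0.1007, 0.1894]
tool_rot: [0.25, -3.125, -0.003]
force: [-1.2, -0.5, 0.0]
opening: 0.0856
grip_force: 0.0
```

Run:
```python
from h import *
np.set_printoptions(precision=4,suppress=True)
p=bot.snapshot("wrist");s=bot.state()
print(s["eef_pos"],s["tool_rot"],s["force"])
save(p,"pics/w5.png",(140,180,420,360),2.5)
print((proj(p,[[.593,-.102,.16]])-[140,180])*2.5)
```

```text
[ 0.591  -0.1008  0.1916] [ 0.2507 -3.1271 -0.0025] [0.2002 0.8128 0.081 ]
[[340.1458 174.9044]]
```

View pics/w5.png

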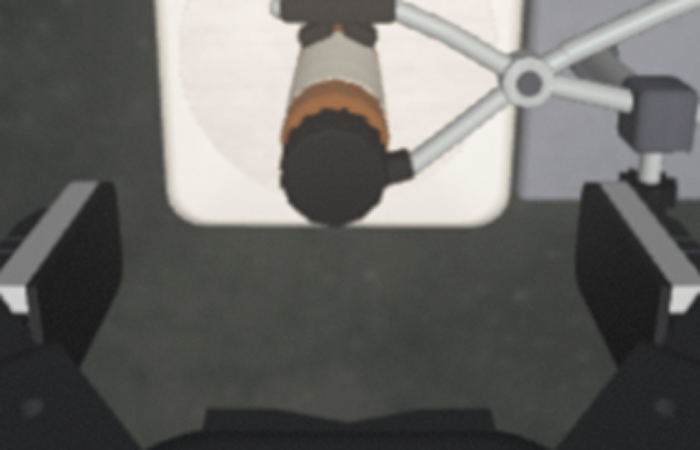

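The cap is centred at crop (333,172), within 2 mm of the predicted (340,175), so the fingers straddle it well. I'll descend and grip.

Emit:
move_arm:
  increments:
    - {"slide": [-0.001,-0.002,0.025],"spin": 0,"grip": 1}
    - {"slide": [0,0,0.025],"spin": 0,"grip": 1}
    - {"slide": [0,0,0.022],"spin": 0,"grip": 1}
    - {"slide": [0,0,0],"spin": 0,"grip": -0.1}
    - {"slide": [0,0,0],"spin": 0,"grip": -0.4}
    - {"slide": [0,0,0],"spin": 0,"grip": -1}
    - {"slide": [0,0,0],"spin": 0,"grip": -1}
    - {"slide": [0,0,0],"spin": 0,"grip": -1}

```text
time_s: 7.42
eef_pos: [0.5949, -0.1041, 0.1232]
tool_rot: [-0.248, 3.129, -0.001]
force: [-2.8, 3.1, 21.6]
opening: 0.0261
grip_force: 60.6
```

Emit:
move_arm:
  increments:
    - {"slide": [0,0,-0.02],"spin": 0,"grip": -1}
    - {"slide": [0,0,-0.035],"spin": 0,"grip": -1}
    - {"slide": [0,0,-0.035],"spin": 0,"grip": -1}
    - {"slide": [0.005,-0.039,0],"spin": 0,"grip": -1}
    - {"slide": [0.005,-0.039,0],"spin": 0,"grip": -1}
    - {"slide": [0.005,-0.039,0],"spin": 0,"grip": -1}
    - {"slide": [0.005,-0.039,0],"spin": 0,"grip": -1}
    - {"slide": [0.006,-0.038,0],"spin": 0,"grip": -1}
    - {"slide": [0,0,0],"spin": 0.08,"grip": -1}
    - {"slide": [0,0,0],"spin": 0.08,"grip": -1}
    - {"slide": [0,0,0],"spin": 0,"grip": -1}

```text
time_s: 8.33
eef_pos: [0.5985, -0.3008, 0.2119]
tool_rot: [0.011, 3.141, -0.0]
force: [0.2, 1.0, -0.3]
opening: 0.026
grip_force: 59.8
```

Run:
```python
from h import *
np.set_printoptions(precision=4,suppress=True)
p=bot.snapshot("wrist");s=bot.state();np.savez("p2.npz",**p)
print(s["eef_pos"],s["tool_rot"],s["opening"],s["grip_force"],s["force"])
save(p,"pics/w6.png",s=1.4)
for t in ["vial_tray","done_vial"]:
    for r in bot.look_for(p,t): print(t,r["conf"],np.array(r["rect"])*[784,588,784,588])
```

```text
[ 0.5988 -0.2999  0.2119] [ 0.0014  3.141  -0.0002] 0.02599426744774129 59.80520633600463 [ 0.64    0.5767 -0.2188]
vial_tray 0.94 [195.608   15.288  357.4256 246.1368]
done_vial 0.69 [221.1664  98.9604 305.76   160.4652]
```

View pics/w6.png

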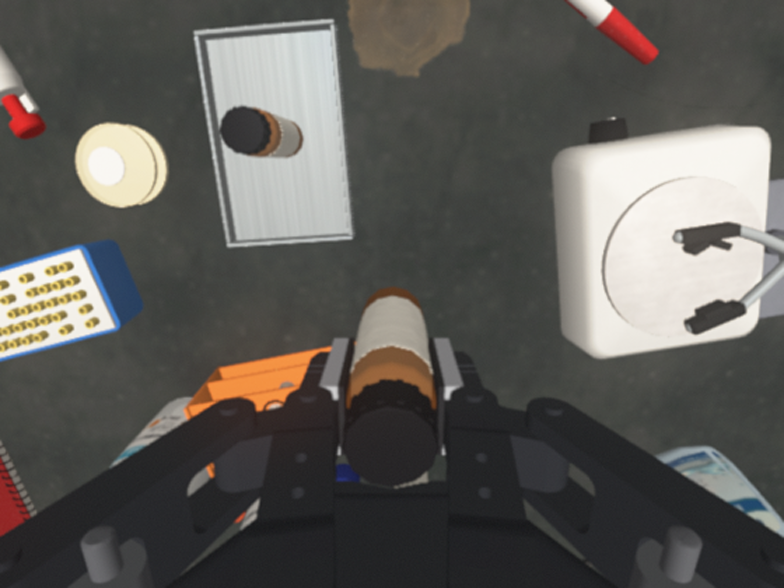

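The wrist view shows the tray's rim corners at (195,32), (333,21), (353,238) and (228,245). The earlier vial's cap is at (248,131), in the -x half, and the held vial is upright.

Run:
```python
from h import *
np.set_printoptions(precision=4,suppress=True)
p=dict(np.load("p2.npz"))
f=lambda u,v,z: atz(p,u/1.4,v/1.4,z)[:2]
C=np.array([f(195,32,.018),f(333,21,.018),f(353,238,.018),f(228,245,.018)]);print(C)
c=C.mean(0);e=(C[2]+C[3]-C[0]-C[1]);th=np.arctan2(e[1],e[0]);print("centre",c,"yaw",th)
R=np.array([[np.cos(th),-np.sin(th)],[np.sin(th),np.cos(th)]])
d=f(246,131,.101);print("done",d,R.T@(d-c))
for x in(.035,.04,.045): print(x,c+R@[x,0])
for z in (.15,): print("held base/cap", proj(p,[[.5988,-.2999,.21-.068+.0],[.5988,-.2999,.24]])*1.4)
```

```text
[[ 0.4434 -0.4321]
 [ 0.4388 -0.3382]
 [ 0.586  -0.3292]
 [ 0.5903 -0.4245]]
centre [ 0.5146 -0.381 ] yaw 0.05597294083771974
done [ 0.5134 -0.3765] [-0.0009  0.0046]
0.035 [ 0.5496 -0.379 ]
0.04 [ 0.5546 -0.3788]
0.045 [ 0.5596 -0.3785]
held base/cap [[392.8595 309.0536]
 [394.4451 430.8224]]
```

Emit:
move_arm:
  increments:
    - {"slide": [0.013,-0.027,0],"spin": 0,"grip": -1}
    - {"slide": [0.013,-0.026,0],"spin": 0,"grip": -1}
    - {"slide": [0.012,-0.026,0],"spin": 0,"grip": -1}
    - {"slide": [0,0,0.03],"spin": 0,"grip": -1}
    - {"slide": [0,0,0.035],"spin": 0,"grip": -1}
    - {"slide": [0,0,0.035],"spin": 0,"grip": -1}
    - {"slide": [0,0,0.025],"spin": 0,"grip": -1}
    - {"slide": [0,0,0.012],"spin": 0,"grip": -1}
    - {"slide": [0,0,0],"spin": 0,"grip": -1}
    - {"slide": [0,0,0],"spin": 0,"grip": -1}

```text
time_s: 9.32
eef_pos: [0.5612, -0.3786, 0.0749]
tool_rot: [0.001, 3.141, -0.0]
force: [-0.3, -0.6, -0.8]
opening: 0.026
grip_force: 59.8
```

Emit:
move_arm:
  increments:
    - {"slide": [0,0,0.006],"spin": 0,"grip": -1}
    - {"slide": [0,0,0.003],"spin": 0,"grip": -1}
    - {"slide": [0,0,0.001],"spin": 0,"grip": -1}
    - {"slide": [0,0,0],"spin": 0,"grip": -1}

```text
time_s: 9.65
eef_pos: [0.5608, -0.3789, 0.0649]
tool_rot: [0.003, 3.141, -0.001]
force: [-0.4, 0.1, -0.2]
opening: 0.0259
grip_force: 59.8
```

Emit:
move_arm:
  increments:
    - {"slide": [0,0,0.001],"spin": 0,"grip": -1}
    - {"slide": [0,0,0.001],"spin": 0,"grip": -1}
    - {"slide": [0,0,0],"spin": 0,"grip": -1}

```text
time_s: 9.9
eef_pos: [0.5611, -0.379, 0.0642]
tool_rot: [0.003, 3.14, -0.002]
force: [-3.3, 2.2, 9.6]
opening: 0.0259
grip_force: 61.1
```

Emit:
move_arm:
  increments:
    - {"slide": [0,0,0],"spin": 0,"grip": 0.0}
    - {"slide": [0,0,0],"spin": 0,"grip": 0.3}
    - {"slide": [0,0,0],"spin": 0,"grip": 0.3}
    - {"slide": [0,0,-0.015],"spin": 0,"grip": 0.3}
    - {"slide": [0,0,-0.04],"spin": 0,"grip": 0.3}
    - {"slide": [0,0,-0.041],"spin": 0,"grip": 0.3}
    - {"slide": [0,0,-0.041],"spin": 0,"grip": 0.3}
    - {"slide": [0,0,-0.041],"spin": 0,"grip": 0.3}
    - {"slide": [0.003,0.038,-0.01],"spin": 0,"grip": 0.3}
    - {"slide": [0.003,0.04,0],"spin": 0,"grip": 0.3}
    - {"slide": [0.003,0.04,0],"spin": 0,"grip": 0.3}

```text
time_s: 10.82
eef_pos: [0.5519, -0.2602, 0.2515]
tool_rot: [0.006, 3.139, -0.002]
force: [0.8, 1.2, 0.4]
opening: 0.0554
grip_force: 0.0
```

Run:
```python
from h import *
np.set_printoptions(precision=4,suppress=True)
p=bot.snapshot("wrist");s=bot.state();np.savez("p3.npz",**p)
print(s["eef_pos"],s["tool_rot"],s["opening"])
for t in ["vial_in_clamp","done_vial"]:
    for r in bot.look_for(p,t): print(t,r["conf"],np.array(r["rect"])*[560,420,560,420])
for b in([.561,-.379,.003],[.561,-.379,.101],[.513,-.3765,.003],[.513,-.3765,.101]): print(proj(p,[b]))
```

```text
[ 0.5525 -0.2489  0.2513] [-0.0106  3.1401  0.0101] 0.05568275204328818
vial_in_clamp 0.78 [144.816 171.906 192.976 211.386]
done_vial 0.92 [130.592 124.11  193.704 163.716]
[[184.2017 179.4646]]
[[153.7035 201.1887]]
[[182.7762 140.4189]]
[[150.3109 150.0378]]
```

Both tray vials stand upright where predicted. Now to the fresh vial.

Emit:
move_arm:
  increments:
    - {"slide": [0.0035,0.041,0],"spin": 0,"grip": 0.3}
    - {"slide": [0.0035,0.041,0],"spin": 0,"grip": 0.3}
    - {"slide": [0.0035,0.041,0],"spin": 0,"grip": 0.3}
    - {"slide": [0.0035,0.041,0],"spin": 0,"grip": 0.3}
    - {"slide": [0.0035,0.041,0],"spin": 0,"grip": 0.3}
    - {"slide": [0.0035,0.041,0],"spin": 0,"grip": 0.3}
    - {"slide": [0.0035,0.041,0],"spin": 0,"grip": 0.3}
    - {"slide": [0.0035,0.041,0],"spin": 0,"grip": 0.3}
    - {"slide": [0.0035,0.041,0],"spin": 0,"grip": 0.3}
    - {"slide": [0.0035,0.041,0],"spin": 0,"grip": 0.3}
    - {"slide": [0.0035,0.041,0],"spin": 0,"grip": 0.3}
    - {"slide": [0.0035,0.041,0],"spin": 0,"grip": 0.3}

```text
time_s: 11.97
eef_pos: [0.5112, 0.2321, 0.2502]
tool_rot: [0.006, 3.141, -0.001]
force: [1.3, -0.1, -0.1]
opening: 0.0554
grip_force: 0.0
```

Emit:
move_arm:
  increments:
    - {"slide": [0.0035,0.041,0],"spin": 0,"grip": 0.3}
    - {"slide": [0.0035,0.041,0],"spin": 0,"grip": 0.3}
    - {"slide": [0,0.015,0],"spin": 0,"grip": 0.3}
    - {"slide": [0,0,0],"spin": 0,"grip": 0.3}
    - {"slide": [0,0,0],"spin": 0,"grip": 0.3}

```text
time_s: 12.38
eef_pos: [0.5043, 0.3284, 0.2496]
tool_rot: [-0.001, -3.141, 0.001]
force: [0.7, 0.1, 0.7]
opening: 0.0558
grip_force: 0.0
```

Run:
```python
from h import *
np.set_printoptions(precision=4,suppress=True)
p=bot.snapshot("wrist");s=bot.state();np.savez("p4.npz",**p)
print(s["eef_pos"],s["tool_rot"],s["opening"])
save(p,"pics/w7.png",s=1.4)
for t in ["fresh_vial"]:
    for r in bot.look_for(p,t): print(t,r["conf"],np.array(r["rect"])*[784,588,784,588])
```

```text
[0.5048 0.3269 0.2497] [-0.0049 -3.1413  0.0026] 0.05544924062708539
fresh_vial 0.69 [515.48    12.054  604.6208  82.614 ]
fresh_vial 0.63 [468.1264 130.0656 542.3712 169.932 ]
```

View pics/w7.png

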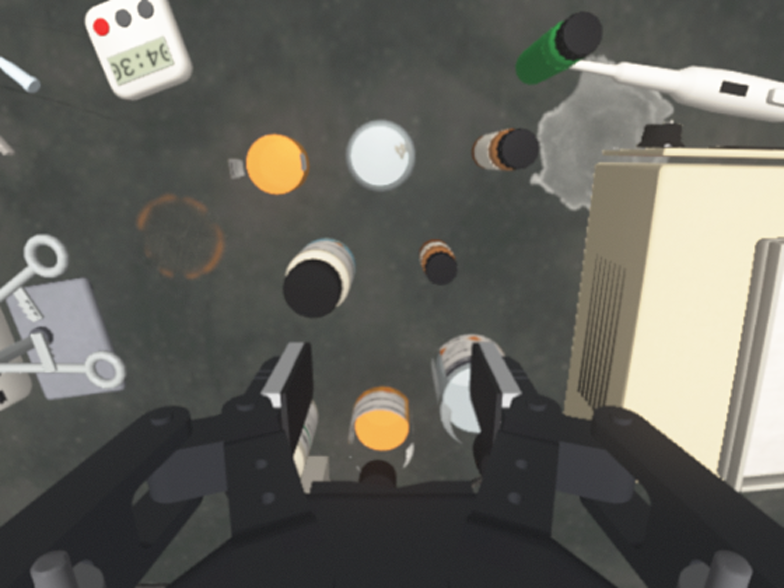

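The wrist view shows the fresh amber vial with its cap top at (519,149). The green vial is at (575,35), the beaker at (380,154), the short vial at (438,258) and the oven's left edge at about (597,160).

Run:
```python
from h import *
np.set_printoptions(precision=4,suppress=True)
p=dict(np.load("p4.npz"))
f=lambda u,v,z: atz(p,u/1.4,v/1.4,z)
print("fresh",f(519,149,.098)); print("base reproj",proj(p,[f(519,149,.098)*[1,1,0]])*1.4)
print("oven corner",f(597,163,.12),f(597,163,.2),f(575,410,0))
print("beaker",f(380,154,.055),"short",f(438,262,.06),"green",f(580,36,.098))
# dark cap blob
g=cv2.cvtColor(p["color"],cv2.COLOR_RGB2GRAY)[80:135,340:400];m=(g<50).astype(np.uint8)
n,l,q,ce=cv2.connectedComponentsWithStats(m);print(q[1:],(ce[1:]+[340,80])*1.4)
```

```text
fresh [0.4283 0.4081 0.098 ]
base reproj [[485.9202 151.4198]]
oven corner [0.4363 0.4481 0.12  ] [0.4356 0.4111 0.2   ] [0.676  0.5124 0.    ]
beaker [0.4309 0.3206 0.055 ] short [0.5094 0.3637 0.06  ] green [0.3638 0.4399 0.098 ]
[[24 14  2  2  3]
 [15 16 14 25 81]
 [30 39  1  1  1]] [[510.0667 132.0667]
 [502.8765 152.7901]
 [518.     166.6   ]]
```

Run:
```python
from h import *
np.set_printoptions(precision=4,suppress=True)
p=dict(np.load("p4.npz"));s=bot.snapshot("scene");t=bot.snapshot("top")
print(tri([(p,597/1.4,163/1.4),(s,249/1.4,226/1.4)]),tri([(p,597/1.4,163/1.4),(t,212/1.4,319/1.4)]))
for n,q in(("s",s),("w",p)):
  for name in("fresh_vial","short_vial"):
    for r in bot.regions_of(q,name) if n=="s" else []: 
        ys,xs=np.nonzero(r["mask"]);print(n,name,r["conf"],xs.min(),ys.min(),xs.max(),ys.max())
print(proj(s,[[.428,.408,.0],[.428,.408,.098]]),proj(t,[[.428,.408,.098]]))
cap=cv2.cvtColor(t["color"],cv2.COLOR_RGB2GRAY)[218:242,160:185];print(cap)
```

```text
[0.4102 0.4579 0.136 ] [0.4384 0.4964 0.0179]
s fresh_vial 0.65 176 176 184 199
s fresh_vial 0.43 196 173 205 197
s short_vial 0.45 224 180 230 194
[[201.8529 197.0136]
 [198.5226 174.6212]] [[169.5722 228.1203]]
[[ 72  70  71  70  76  85  91  93  98 103 100 101 104 104 105 105 107 106
  108 109 109 106 109 108 105]
 [ 68  68  71  71  73  79  87  92  95  99 103 103 101 105 106 105 106 108
  107 108 108 108 107 103  96]
 [ 71  72  70  70  74  71  80  87  92  95  96  98 100 103 104 103 106 110
  109 107 108 109 106 100  85]
 [ 78  69  69  71  68  69  75  81  87  93  98  99 101 101 105 103 106 106
  104 108 109 103  98  87  75]
 [ 94  82  76  70  69  68  70  77  84  90  93  99  98 101 101 105 104 105
  107 108 107 100  91  72  70]
 [112 105  96  79  70  69  68  70  75  83  92  93  96  99  98 103 102 104
  108 107 105  88  78  69  65]
 [120 124 119 106  91  84  75  70  74  76  87  90  93  97  99 103 102 103
  104 101  99  81  68  66  66]
 [118 124 131 131 125 107  84  70  62  67  73  86  93  97  97  99  99 100
  104  98  85  73  70  69  66]
 [118 122 131 137 137 119  88  63  54  56  63  
[... 933 characters left out ...]
78  74  78  84  97 111 117 111  92  70
   67  65  63  61  63  73  88]
 [125 125 123 124 116  97  78  75  74  73  74  77  79  90  89  85  79  65
   67  61  63  66  63  73  82]
 [124 125 126 128 117  94  78  75  77  78  76  76  79  79  78  77  69  66
   60  60  61  61  65  74  87]
 [132 128 130 124 112  89  74  72  75  76  78  79  78  78  77  77  74  64
   60  61  62  62  61  74  88]
 [131 135 132 123 102  84  75  73  72  75  75  78  80  83  78  80  77  68
   63  69  72  69  67  77  84]
 [133 130 119 107  91  76  72  73  73  74  75  77  80  78  82  77  76  70
   69  80  79  73  68  75  82]
 [128 113  99  87  76  77  78  77  74  67  74  75  79  81  81  80  80  75
   70  79  81  71  68  69  81]]
```

```bash
python3 -c "
from h import *
s=bot.state();print(s['q'],s['eef_pos'])"
```

```text
[-0.44702568  0.46799435 -0.26634761  1.55809604  0.13211449  1.13319492
  0.82453449] [0.50457004 0.32680694 0.25042512]
```

Emit:
move_arm:
  increments:
    - {"slide": [0,0,0],"spin": -0.12,"grip": 0.3}
    - {"slide": [0,0,0],"spin": -0.12,"grip": 0.3}
    - {"slide": [0,0,0],"spin": -0.12,"grip": 0.3}
    - {"slide": [0,0,0],"spin": -0.12,"grip": 0.3}
    - {"slide": [0,0,0],"spin": -0.12,"grip": 0.3}
    - {"slide": [0,0,0],"spin": -0.12,"grip": 0.3}
    - {"slide": [0,0,0],"spin": -0.12,"grip": 0.3}
    - {"slide": [0,0,0],"spin": -0.12,"grip": 0.3}
    - {"slide": [0,0,0],"spin": -0.12,"grip": 0.3}
    - {"slide": [0,0,0],"spin": -0.12,"grip": 0.3}
    - {"slide": [0,0,0],"spin": -0.12,"grip": 0.3}
    - {"slide": [0,0,0],"spin": -0.12,"grip": 0.3}

```text
time_s: 13.68
eef_pos: [0.5043, 0.3274, 0.2505]
tool_rot: [-2.075, 2.359, -0.001]
force: [-0.3, 0.4, 0.3]
opening: 0.0553
grip_force: 0.0
```

```bash
cat >> h.py <<'E'
def tool(target):
    s=bot.state();R=cv2.Rodrigues(np.array(s["tool_rot"],float))[0]
    return s["eef_pos"],R.T@(np.array(target)-s["eef_pos"]),np.degrees(np.arctan2(R[1,1],R[0,1]))
E
python3 -c "
from h import *
print(tool([.428,.4075,.25]),bot.state()['q'])"
```

```text
(array([0.50433068, 0.32739091, 0.25050896]), array([-0.06970392,  0.08593757,  0.00044221]), np.float64(172.661978105514)) [-0.22442113  0.51507423 -0.63887041  1.55481057  0.32404577  1.1793074
  2.08783087]
```

Emit:
move_arm:
  increments:
    - {"slide": [-0.0175,0.0215,0],"spin": 0,"grip": 0.3}
    - {"slide": [-0.0175,0.0215,0],"spin": 0,"grip": 0.3}
    - {"slide": [-0.0175,0.0215,0],"spin": 0,"grip": 0.3}
    - {"slide": [-0.0175,0.0215,0],"spin": 0,"grip": 0.3}
    - {"slide": [0,0,0.03],"spin": 0,"grip": 0.3}
    - {"slide": [0,0,0.03],"spin": 0,"grip": 0.3}
    - {"slide": [0,0,0.03],"spin": 0,"grip": 0.3}
    - {"slide": [0,0,0],"spin": 0,"grip": 0.3}
    - {"slide": [0,0,0],"spin": 0,"grip": 0.3}

```text
time_s: 14.43
eef_pos: [0.4279, 0.4079, 0.1597]
tool_rot: [2.067, -2.362, 0.001]
force: [0.5, 0.1, 0.4]
opening: 0.0559
grip_force: 0.0
```

Run:
```python
from h import *
np.set_printoptions(precision=4,suppress=True)
p=bot.snapshot("wrist");print(tool([.428,.4075,.065]))
c=proj(p,[[.428,.4075,.098]])[0];print("pred",c)
for r in bot.look_for(p,"fresh_vial"): print(r["conf"],np.array(r["rect"])*[560,420,560,420])
u,v=c.astype(int);x0,y0=u-70,v-60
hsv=cv2.cvtColor(p["color"],cv2.COLOR_RGB2HSV)[y0:y0+120,x0:x0+140]
g=hsv[:,:,2]
print((g[::5,::4]//10))
```

```text
(array([0.4284, 0.409 , 0.1612]), array([0.0016, 0.0002, 0.0962]), np.float64(172.3603641913562))
pred [279.0827 224.6073]
0.89 [260.4   180.18  299.488 244.104]
0.88 [334.488 202.608 403.816 272.202]
[[ 9  9  9  9  9  9  9  9  9  9  9  9 10 10 10 10 10 10 10 10 10 10 10 10
  10 10 10 10 10 10 10 10  9  9 10]
 [ 9  9  9  9  9  9  9  9  9  9  9  9  9 10 10 10 10 10 10 10 10 10 10 10
  10 10 10 10 10 10 10 10 10 10  9]
 [ 9  9  9  9  9  9  9  9  9  9  9  9  9  9  9 10 10 10 10 10 10 10 10 10
  10 10 10 10 10 10  9 10  9  9 10]
 [ 8  8  8  9  9  9  9  9  9  9  9  9  9  9  9  9 10 10 11 11 10 10 10 10
  10 10 10 10 10 10  9 10 10 10 10]
 [ 9  8  8  8  8  9  9  9  9  9  9  9  9  9  9 13 18 18 19 20 18 10 10 10
  10 10 10 10 10  9  9  9 10 10  9]
 [ 8  8  8  8  8  8  8  9  9  9  8  9  9  8 11 17 18 18 19 20 21 18 10 10
  10 10 10 10  9  9  9  9  9 10  9]
 [ 8  8  8  8  8  8  8  9  8  9  8  9  9  9 17 18 19 21 22 21 21 22 10 10
  10 10 10 10  9 10 10 10  9 10 10]
 [ 8  8  8  8  8  8  8  8  8  8  8  9  9  9 19 15 14 16 17 16 15 22 11 10
  10 10 10 10 10 10 10 10 10 10 10]
 [ 8  8  8  8  8  8
[... 1041 characters left out ...]
 16
  16 16 16 17 17 16 17 14  6  4 13]
 [13  5  5  5  9  8  9  9  9  9  9 14 16 16 15 15 16 15 16 17 16 16 16 16
  16 16 16 16 15 15 16 16  6  4  6]
 [11  4  5  5  9  9  9  9  9  9 18 16 15 15 15 16 16 16 16 17 17 16 16 16
  16 16 16 15 15 15 15 16  5  4  4]
 [ 4  4  5  5  9  9  9  9  9 15 17 15 15 15 16 16 16 16 16 15 16 15 16 15
  15 15 15 15 15 15 15 16  5  4  4]
 [ 4  5  5  5  9  9  9  9  9 20 17 16 15 15 15 16 16 15 15 15 15 15 14 14
  14 14 14 14 16 16 15 16  5  4  4]
 [ 5  5  5  5  9  9  9  9  9 14 19 16 15 15 15 15 16 15 14 14 15 15 14 14
  14 14 14 14 16 16 16 15  4  5  5]
 [ 5  5  5  5 10  9  9  9  9 10 19 16 17 16 15 15 16 16 16 14 15 15 14 14
  14 14 14 15 15 16 15 16  4  5  5]]
```

Run:
```python
from h import *
np.set_printoptions(precision=3,suppress=True)
p=bot.snapshot("wrist");q=dict(np.load("p4.npz"))
for u,v in((303,228),(325,242),(257,243),(245,265)): print([atz(p,u,v,z)[:2] for z in(0,.1,.14)])
# oven colour mask: cream
h=cv2.cvtColor(p["color"],cv2.COLOR_RGB2HSV)
m=((h[:,:,2]>140)&(h[:,:,1]>15)&(h[:,:,1]<80)).astype(np.uint8)
for v in range(150,420,15): print(v,"".join("#" if m[v,u] else "." for u in range(0,560,8)))
```

```text
[array([0.411, 0.453]), array([0.414, 0.414]), array([0.415, 0.399])]
[array([0.391, 0.471]), array([0.4  , 0.426]), array([0.404, 0.408])]
[array([0.459, 0.463]), array([0.445, 0.421]), array([0.44 , 0.404])]
[array([0.475, 0.486]), array([0.456, 0.436]), array([0.448, 0.416])]
150 ####...................#............................##################
165 ....................................................##################
180 ..........#.......................###...............##################
195 ..........###........................#..............##################
210 .............##.....................................##################
225 ...........#........................................##################
240 ...........##.......................................##################
255 ....................................................##################
270 ....................................................##################
285 ............................########.#..............##################
300 ........####................##########....................############
315 ......####.................###########.....#.................#########
330 ....####...................###########....#....................#######
345 ..###........#.............#.....#####...................#.......#####
360 ###.........#.....###...............................#.....#.........##
375 #................####...............................##................
390 ...............#####................................###...............
405 ..............####...................................####.............
```

Run:
```python
from h import *
np.set_printoptions(precision=3,suppress=True)
p=bot.snapshot("wrist");q=dict(np.load("p4.npz"))
for u in(286,292,298): 
  for v in (276,283): 
    X=tri([(p,u,v),(q,597/1.4,163/1.4)]);print(u,v,X,proj(p,[X])-[u,v])
h=cv2.cvtColor(p["color"],cv2.COLOR_RGB2HSV)
for v in range(262,300,4): print(v,h[v,220:316:6,2]//10)
```

```text
286 276 [ 0.436  0.505 -0.002] [[-1.054 -0.391]]
286 283 [0.435 0.479 0.056] [[-2.448 -0.732]]
292 276 [ 0.433  0.508 -0.006] [[-3.976 -0.575]]
292 283 [0.432 0.478 0.057] [[-5.488 -0.651]]
298 276 [0.43  0.495 0.019] [[-7.501  0.611]]
298 283 [0.429 0.47  0.074] [[-9.023  0.557]]
262 [ 5  9  9  9 11 18 15 15 16 16 15 15 15 15 15 14]
266 [ 5  9  9  9 12 17 15 15 16 15 15 15 15 14 14 14]
270 [ 5 10  9  8  9 19 16 15 15 16 15 14 15 14 14 14]
274 [ 5 10  9  9  9 18 16 16 15 16 14 15 15 14 14 14]
278 [ 5 10  9  9 10 19 16 16 16 16 16 15 17 15 15 14]
282 [ 5 15 17 16 16 16 16 16 16 16 16 15 16 16 15 14]
286 [ 5 16 16 16 16 16 16 16 16 16 16 19 16 16 15 14]
290 [ 6 16 16 16 16 16 16 16 16 16 16 17 16 15 15 15]
294 [13 16 16 16 16 16 16 16 16 16 16 20 16 15 15 16]
298 [16 16 16 16 16 16 16 16 16 16 16 19 16 17 16 18]
```

The oven's side is about 70 mm from the vial, so the way down is clear. I'll descend and grip.

Emit:
move_arm:
  increments:
    - {"slide": [0.001,0,0.03],"spin": 0,"grip": 0.3}
    - {"slide": [0,0,0.03],"spin": 0,"grip": 0.3}
    - {"slide": [0,0,0.025],"spin": 0,"grip": 0.3}
    - {"slide": [0,0,0.009],"spin": 0,"grip": 0.3}
    - {"slide": [0,0,0],"spin": 0,"grip": -0.2}
    - {"slide": [0,0,-0.001],"spin": 0,"grip": -0.5}
    - {"slide": [0,0,0],"spin": 0,"grip": -1}
    - {"slide": [0,0,0],"spin": 0,"grip": -1}
    - {"slide": [0,0,0],"spin": 0,"grip": -1}

```text
time_s: 15.38
eef_pos: [0.4285, 0.4092, 0.0693]
tool_rot: [-2.067, 2.361, 0.001]
force: [-0.2, -0.6, 7.0]
opening: 0.0255
grip_force: 59.8
```

Emit:
move_arm:
  increments:
    - {"slide": [0,0,-0.02],"spin": 0,"grip": -1}
    - {"slide": [0,0,-0.038],"spin": 0,"grip": -1}
    - {"slide": [0,0,-0.038],"spin": 0,"grip": -1}
    - {"slide": [0,0,-0.035],"spin": 0,"grip": -1}
    - {"slide": [0,0,-0.015],"spin": 0.11,"grip": -1}
    - {"slide": [0,0,0],"spin": 0.12,"grip": -1}
    - {"slide": [0,0,0],"spin": 0.12,"grip": -1}
    - {"slide": [0,0,0],"spin": 0.12,"grip": -1}
    - {"slide": [0,0,0],"spin": 0.12,"grip": -1}
    - {"slide": [0,0,0],"spin": 0.12,"grip": -1}
    - {"slide": [0,0,0],"spin": 0.12,"grip": -1}
    - {"slide": [0,0,0],"spin": 0.12,"grip": -1}

```text
time_s: 16.38
eef_pos: [0.4276, 0.4081, 0.214]
tool_rot: [-0.75, 3.05, 0.001]
force: [-0.4, 1.4, -1.4]
opening: 0.0257
grip_force: 59.2
```

Emit:
move_arm:
  increments:
    - {"slide": [0,0,0],"spin": 0.12,"grip": -1}
    - {"slide": [0,0,0],"spin": 0.12,"grip": -1}
    - {"slide": [0,0,0],"spin": 0.096,"grip": -1}
    - {"slide": [0,0,0],"spin": 0,"grip": -1}

```text
time_s: 16.72
eef_pos: [0.4275, 0.4082, 0.214]
tool_rot: [-0.233, 3.132, 0.001]
force: [0.5, -0.5, -1.4]
opening: 0.0257
grip_force: 59.2
```

Run:
```python
from h import *
np.set_printoptions(precision=4,suppress=True)
print(tool([.57,-.02,.23]))
```

```text
(array([0.4275, 0.4082, 0.214 ]), array([-0.0776, -0.4446, -0.0161]), np.float64(98.49790157727342))
```

Emit:
move_arm:
  increments:
    - {"slide": [-0.007,-0.04,0],"spin": 0,"grip": -1}
    - {"slide": [-0.007,-0.04,0],"spin": 0,"grip": -1}
    - {"slide": [-0.007,-0.04,0],"spin": 0,"grip": -1}
    - {"slide": [-0.007,-0.04,0],"spin": 0,"grip": -1}
    - {"slide": [-0.007,-0.04,0],"spin": 0,"grip": -1}
    - {"slide": [-0.007,-0.04,0],"spin": 0,"grip": -1}
    - {"slide": [-0.007,-0.04,0],"spin": 0,"grip": -1}
    - {"slide": [-0.007,-0.04,0],"spin": 0,"grip": -1}
    - {"slide": [-0.007,-0.04,0],"spin": 0,"grip": -1}
    - {"slide": [-0.007,-0.04,0],"spin": 0,"grip": -1}
    - {"slide": [0,0,0],"spin": 0,"grip": -1}
    - {"slide": [0,0,0],"spin": 0,"grip": -1}

```text
time_s: 17.72
eef_pos: [0.5581, 0.0199, 0.2134]
tool_rot: [-0.234, 3.133, -0.002]
force: [-0.8, 0.9, -1.1]
opening: 0.0261
grip_force: 59.4
```

Run:
```python
from h import *
np.set_printoptions(precision=4,suppress=True)
p=bot.snapshot("wrist");np.savez("p5.npz",**p)
print(tool([.5955,-.103,.22]))
s=bot.state();e=np.array(s["eef_pos"])
# held vial in hand: cap dark region around predicted centre
c=proj(p,[e+[0,0,.098-.0693]])[0];print("pred cap",c)
for r in bot.regions_of(p,"fresh_vial"): 
    ys,xs=np.nonzero(r["mask"]);print(r["conf"],xs.min(),ys.min(),xs.max(),ys.max(),xs.mean())
# pivot & rings predicted pixels
O=np.array([.5932,-.1035]);th=.153;R=np.array([[np.cos(th),-np.sin(th)],[np.sin(th),np.cos(th)]])
for n,q,z in(("pivot",[0,.06],.09),("fixed",[.026,.21],.086)):
    w=O+R@q;pr=proj(p,[[*w,z]])[0];print(n,pr)
    u,v=pr.round().astype(int);g=cv2.cvtColor(p["color"],cv2.COLOR_RGB2GRAY)[max(v-24,0):v+24:3,u-24:u+24:3]//10;print(g)
```

```text
(array([0.5576, 0.0226, 0.2135]), array([-0.0184, -0.1299, -0.0066]), np.float64(98.74296939702317))
pred cap [286.6397 307.9887]
0.79 247 202 310 334 279.12795992714024
pivot [201.4411 217.4872]
[[23 23 23 23 23 23 24 23 19 24 24 23 21 19 17 15]
 [23 24 24 24 24 24 24 23 18 24 24 23 21 19 17 15]
 [17 18 23 23 23 23 24 24 21 24 24 23 21 19 17 15]
 [22 20 17 18 23 24 24 23 23 22 24 23 21 17 17 19]
 [18 21 22 20 17 20 23 23 22 18 23 23 17 19 20 20]
 [23 20 19 21 22 19 17 17 14 13 12 17 19 20 19 16]
 [23 23 23 20 19 21 19 20 20 20 19 19 20 17 16 16]
 [23 23 23 23 23 20 20 18 12 15 20 17 16 16 16 15]
 [23 23 23 23 23 23 20 12 11 10 18 19 20 20 19 18]
 [24 23 23 23 23 22 20 13 10 10 19 19 19 20 21 21]
 [24 24 24 23 19 19 19 20 17 18 19 23 22 18 17 17]
 [23 23 23 20 20 20 17 20 20 22 24 24 22 20 18 16]
 [23 23 18 20 20 17 21 23 22 24 24 24 22 20 18 16]
 [23 18 20 19 17 23 23 23 24 24 24 24 23 20 18 16]
 [18 20 19 17 22 23 23 22 24 24 24 24 23 20 18 16]
 [20 19 17 23 23 23 22 24 24 24 24 24 23 21 18 16]]
fixed [371.766  242.6784]
[[ 6  7  6  6  6  6  6  6  6  7  6  6  6  6  6  6]
 [ 6  6  6  6  6  6  6  6  6  6  6  6  6  6  6  6]
 [ 7  7  6  6  6  6  6  7  7  7  6  7  6  6  6  6]
 [ 7  6  6  6  7 11 15 18 18 18 16 10  6  6  6  6]
 [ 6  6  6  7 14 19 21 20 20 20 20 19 11  6  6  6]
 [10  9  8 13 19 20 18 12 10 13 17 19 19  8  6  6]
 [19 19 18 18 20 16  6  6  6  6  9 17 20 14  6  6]
 [19 20 20 20 19  7  6  6  6  7  6 14 19 17  6  6]
 [ 9 11 15 19 17  6  7  7  7  7  6 14 19 17  6  6]
 [ 7  7 13 19 18  7  7  6  7  7  9 16 19 13  6  6]
 [ 6  7 11 18 19 14  7  7  7 10 16 19 19  8  6  6]
 [ 7  7  7 15 19 19 17 16 16 18 20 19 11  6  6  6]
 [ 7  7  7  7 16 19 20 21 20 20 18 11  6  6  6  7]
 [ 7  7  7  7  7  9 14 15 15 11  6  6  6  6  6  7]
 [ 7  7  7  6  6  6  6  6  6  6  6  6  6  6  6  7]
 [ 7  7  6  6  6  6  6  7  6  6  6  6  6  6  7  7]]
```

Run:
```python
from h import *
np.set_printoptions(linewidth=200)
a=dict(np.load("p2.npz"));b=dict(np.load("p5.npz"))
for p in(a,b):
    g=cv2.cvtColor(p["color"],cv2.COLOR_RGB2GRAY)
    print(g[196:356:4,[270,275,280,285,290]].T); print(g[300,236:330:3])
```

```text
[[ 67  69  69  65  78 159 163 160 164 163 166 165 163 166  92  93  97 111 113  79  33  33  30  37  41  40  39  40  38  38  39  38  40  39  37  38  38  37  39  32]
 [ 66  66  67  67 121 163 164 166 166 166 165 164 166 119  93  91 104 113 113  37  34  33  31  32  45  42  40  41  38  38  39  37  36  38  38  37  36  38  45  32]
 [ 63  64  67  67 159 169 165 167 165 168 168 168 172  92  93  92 105 111 114  42  34  32  32  32  42  41  39  40  39  40  37  40  38  39  39  39  38  39  48  31]
 [ 65  67  66  66 118 164 166 166 166 166 166 164 166 135  92  94 101 113 112  34  32  32  29  37  39  39  40  40  40  39  39  38  38  38  38  35  38  36  56  30]
 [ 62  65  65  65  73 162 165 163 165 163 166 163 161 181  92  92  93 110 111 101  31  32  31  31  35  42  41  40  39  39  39  38  37  39  38  37  38  53  37  33]]
[42 33 48 52 34 32 36 41 40 41 39 41 40 40 39 39 41 40 41 39 39 39 37 30 36 31 56 39 34 38 38 36]
[[158 157 128  83 167 169 171 167 171 170 172 175  98  98  98 115 119  94  36  36  37  35  48  44  44  43  41  42  41  41  41  40  41  39  48  67  69  70  40  33]
 [159 159  88 104 170 173 173 175 172 176 179 182  99  98 106 119 119  37  38  35  42  41  45  45  43  42  43  42  42  38  41  41  42  40  41  70  67  68  51  34]
 [157 159  85 141 173 175 175 173 179 180 180 188 101 100 108 122 122  38  38  38  34  46  45  44  42  42  41  42  40  41  42  41  40  42  37  67  66  67  56  35]
 [159 158  87 101 172 172 177 175 175 178 172 187  98  98 101 118 119  46  36  34  38  38  46  42  43  44  43  43  40  40  41  40  40  38  44  67  67  66  47  34]
 [157 160 134  84 175 171 175 172 177 177 170 175 105  98  98 115 116  99  36  36  38  34  44  43  42  43  41  41  39  40  41  40  41  38  58  68  69  70  39  36]]
[40 37 46 59 35 43 42 41 45 42 42 43 40 43 44 42 43 41 41 39 41 40 42 42 36 39 57 35 36 39 38 39]
```

Run:
```python
from h import *
np.set_printoptions(precision=1,suppress=True)
for n,e,yaw,h in(("a",[.5988,-.2999,.2119],90,.098-.0612),("b",[.5578,.0215,.2135],98.7,.098-.0693)):
    p=dict(np.load("p2.npz" if n=="a" else "p5.npz"));t=np.radians(yaw+90);tx=np.array([np.cos(t),np.sin(t),0])
    for off in(0,.002,.004,.006):
        c=np.array(e)+[0,0,h]+off*tx
        pts=[c+.012*tx,c-.012*tx,c+.012*tx-[0,0,.014],c-[0,0,.098]+.0138*tx]
        print(n,off,proj(p,pts)[:,1])
```

```text
a 0 [292.8 350.4 272.4 204.9]
a 0.002 [287.6 345.9 267.7 201.9]
a 0.004 [282.4 341.4 262.9 198.9]
a 0.006 [277.  336.8 258.1 195.9]
b 0 [279.8 334.7 262.  201.1]
b 0.002 [274.9 330.4 257.5 198.2]
b 0.004 [269.9 326.1 253.  195.3]
b 0.006 [264.9 321.7 248.5 192.4]
```

Emit:
move_arm:
  increments:
    - {"slide": [-0.0045,-0.0325,0],"spin": 0,"grip": -1}
    - {"slide": [-0.0045,-0.0325,0],"spin": 0,"grip": -1}
    - {"slide": [-0.0045,-0.0325,0],"spin": 0,"grip": -1}
    - {"slide": [-0.0045,-0.0325,0],"spin": 0,"grip": -1}
    - {"slide": [0,0,0.01],"spin": 0,"grip": -1}
    - {"slide": [0,0,0],"spin": 0,"grip": -1}
    - {"slide": [0,0,0],"spin": 0,"grip": -1}

```text
time_s: 18.4
eef_pos: [0.5947, -0.1001, 0.2029]
tool_rot: [0.244, -3.131, -0.003]
force: [0.0, 0.9, -0.5]
opening: 0.0257
grip_force: 59.4
```

Run:
```python
from h import *
np.set_printoptions(precision=4,suppress=True)
print(tool([.5957,-.1028,.1313]))
p=bot.snapshot("wrist")
print(tool([.5957,-.1028,.1313]))
O=np.array([.5932,-.1032]);th=.153;R=np.array([[np.cos(th),-np.sin(th)],[np.sin(th),np.cos(th)]])
w=O+R@[0,.06];pr=proj(p,[[*w,.09]])[0];print(pr)
u,v=pr.round().astype(int);print(cv2.cvtColor(p["color"],cv2.COLOR_RGB2GRAY)[v-16:v+18:2,u-16:u+18:2]//10)
```

```text
(array([ 0.5947, -0.1001,  0.2029]), array([-0.0006, -0.0029,  0.0716]), np.float64(98.90848110573243))
(array([ 0.595 , -0.0997,  0.2035]), array([-0.0002, -0.0033,  0.0722]), np.float64(98.95011250960498))
[349.4701 200.6109]
[[23 23 23 24 23 22 16  9 11 13 15 15 15 15 14 14 16]
 [18 21 23 24 23 22 16  9 11 13 15 15 15 14 15 17 19]
 [20 18 19 23 22 17 13 11 12 13 15 15 14 16 18 20 21]
 [20 20 19 18 14 11 13 14 14 14 14 15 18 19 21 20 19]
 [19 20 20 20 16 17 19 19 19 19 18 18 21 21 20 18 16]
 [16 17 19 18 16 20 20 19 19 19 19 19 19 19 17 15  9]
 [21 17 16 16 19 20 17 12 11 14 19 19 18 16 14 15 10]
 [23 22 12 16 20 19 11 10 10 10 16 19 19 17 17 16 14]
 [23 22 14 18 19 16 10 10 10 10 13 19 19 20 20 19 19]
 [23 20 14 17 20 17 10 10 10 10 15 19 19 20 20 20 20]
 [18 16 18 17 19 19 14 11 11 13 18 19 17 17 18 18 19]
 [16 19 21 19 17 20 19 18 18 19 19 17 15 14 14 15 15]
 [20 21 20 18 17 18 18 18 18 18 17 15 15 15 15 15 15]
 [21 19 18 20 21 17 10 12 14 15 15 15 15 15 15 15 15]
 [19 18 22 23 22 17  9 10 13 15 15 15 15 15 15 15 15]
 [19 23 24 23 22 16  9 11 13 15 15 15 15 15 15 15 15]
 [24 24 24 23 22 16  8 11 13 15 15 15 15 15 15 15 15]]
```

Emit:
move_arm:
  increments:
    - {"slide": [0,-0.003,0.015],"spin": 0,"grip": -1}
    - {"slide": [0,0,0.025],"spin": 0,"grip": -1}
    - {"slide": [0,0,0.02],"spin": 0,"grip": -1}
    - {"slide": [0,0,0.008],"spin": 0,"grip": -1}
    - {"slide": [0,0,0],"spin": 0,"grip": -1}
    - {"slide": [0,0,0],"spin": 0,"grip": -1}

```text
time_s: 18.95
eef_pos: [0.5959, -0.1041, 0.136]
tool_rot: [-0.242, 3.132, 0.001]
force: [-0.1, 0.0, -0.6]
opening: 0.0257
grip_force: 59.4
```

Emit:
move_arm:
  increments:
    - {"slide": [0,0,0.003],"spin": 0,"grip": -1}
    - {"slide": [0,0,0.002],"spin": 0,"grip": -1}
    - {"slide": [0,0,0],"spin": 0,"grip": -1}

```text
time_s: 19.2
eef_pos: [0.5963, -0.1052, 0.1314]
tool_rot: [-0.239, 3.13, -0.0]
force: [0.1, 1.2, 1.6]
opening: 0.0258
grip_force: 59.7
```

Emit:
move_arm:
  increments:
    - {"slide": [0,0,0.001],"spin": 0,"grip": -1}
    - {"slide": [0,0,0],"spin": 0,"grip": -1}

```text
time_s: 19.37
eef_pos: [0.5966, -0.1051, 0.1313]
tool_rot: [-0.239, 3.129, -0.001]
force: [-2.0, 1.5, 9.1]
opening: 0.0255
grip_force: 60.7
```

Emit:
move_arm:
  increments:
    - {"slide": [0,0,0],"spin": 0,"grip": -0.2}
    - {"slide": [0,0,0],"spin": 0,"grip": 0.1}
    - {"slide": [0,0,0],"spin": 0,"grip": 0.3}
    - {"slide": [0,0,0],"spin": 0,"grip": 0.3}
    - {"slide": [0,0,-0.01],"spin": 0,"grip": 0.3}
    - {"slide": [0,0,-0.03],"spin": 0,"grip": 0.3}
    - {"slide": [0,0,-0.04],"spin": 0,"grip": 0.3}
    - {"slide": [0,0.03,-0.02],"spin": 0,"grip": 0.3}
    - {"slide": [0,0.04,0],"spin": 0,"grip": 0.3}
    - {"slide": [0,0.04,0],"spin": 0,"grip": 0.3}
    - {"slide": [0,0,0],"spin": 0,"grip": -1}
    - {"slide": [0,0,0],"spin": 0,"grip": -1}

```text
time_s: 20.37
eef_pos: [0.5786, 0.0067, 0.2304]
tool_rot: [-0.248, 3.131, 0.002]
force: [-0.1, -0.5, 0.6]
opening: 0.0323
grip_force: 0.0
```

Run:
```python
from h import *
np.set_printoptions(precision=4,suppress=True,linewidth=220)
p=bot.snapshot("wrist");np.savez("p6.npz",**p)
O=np.array([.5932,-.1032]);th=.153;R=np.array([[np.cos(th),-np.sin(th)],[np.sin(th),np.cos(th)]])
print(tool([*(O+R@[-.095,.21]),.23]))
for r in bot.look_for(p,"fresh_vial"): print(r["conf"],np.array(r["rect"])*[560,420,560,420])
for X in([.5955,-.105,.16],[.5955,-.105,.062]): print(proj(p,[X]))
c=proj(p,[[.5955,-.105,.16]])[0].round().astype(int);u,v=c
print(u,v);print(cv2.cvtColor(p["color"],cv2.COLOR_RGB2GRAY)[v-30:v+32:3,u-30:u+60:3]//10)
# moving ring when open: circle about pivot
a=np.arctan2(.15,-.026)+.2736
q=np.array([0,.06])+.1522*np.array([np.cos(a),np.sin(a)]);w=O+R@q;pr=proj(p,[[*w,.086]])[0];print("ring st",q,"w",w,pr)
u,v=pr.round().astype(int);print(cv2.cvtColor(p["color"],cv2.COLOR_RGB2GRAY)[v-30:v+31:3,u-30:u+31:3]//10)
```

```text
(array([0.5788, 0.0041, 0.23  ]), array([ 0.097 ,  0.1019, -0.0001]), np.float64(98.84947904857815))
0.7 [ 94.416 177.198 182.112 238.686]
[[114.9286 219.0488]]
[[164.8646 186.383 ]]
115 219
[[ 7  7  7  7  7  7  7  7 14 24 23 23 23 23 23 21 19 18 18 17 17 17 17 17 17 16 16 16 16 15]
 [ 7  7  7  7  7  7  7  7 11 24 23 23 23 19 12 10 10 10 11 14 17 17 17 16 16 16 15 15 15 14]
 [ 7  7  7  7  7  7  7  7 10 23 23 20 11 12 12 11 11 10 10 10 12 16 16 16 15 15 15 15 14 14]
 [ 7  7  7  7  7  7  7  7  8 23 21  9  8 10 10 12 12 12 10 10 10 11 16 15 15 14 15 14 13 11]
 [ 7  7  7  7  7  6  7  7  7 11  4  4  4  4  4  6 10 12 12 10 10  9 14 14 14 14 14 13 14 23]
 [ 7  7  7  7  7  7  7  5  4  5  5  5  4  4  5  5  5 11 12 11 10  9 11 15 14 13 13 16 23 23]
 [ 7  7  7  7  7  7  5  5  5  5  5  5  5  5  4  5  5  5 11 11 10  9  9 13 13 13 18 23 23 23]
 [ 7  7  6  7  7  6  4  5  5  5  5  5  5  5  5  5  4  5  8 11 11  9  9 13 13 20 23 23 23 23]
 [ 7  7  6  7  7  5  5  5  5  5  5  5  5  5  5  5  4  5  5 11 10  9 10 13 22 23 23 23 23 23]
 [ 7  7  6  6  7  5  4  4  5  5  5  5  5  5  5  5  4  4  5 11 10  9 14 2
[... 1795 characters left out ...]
 7  7  7  7  7 12 19 19  7  7  7  7  7]
 [ 7  7  7  7 16 20 17  7  7  7  7  7  8 15 20 18  7  7  7  7  7]
 [ 7  7 10 16 19 20 19  8  7  7  7  7 12 18 20 13  7  7  7  7  7]
 [11 17 19 21 21 19 20 19 11  8  9 14 19 21 18  7  7  7  7  7  7]
 [20 21 20 18 15 13 18 20 20 19 19 20 21 18 11  7  7  7  7  7  7]
 [20 18 14  9  7  7 11 17 18 19 20 18 17  9  7  7  7  7  7  7  7]
 [13  8  7  7  7  7  6  8 10 12 11  8  7  7  7  7  7  7  7  7  7]
 [ 7  7  7  7  7  7  7  7  6  7  7  7  7  7  7  7  7  7  7  7  7]
 [ 7  7  6  7  6  7  6  6  6  6  7  7  7  7  7  7  7  7  7  7  7]
 [ 7  7  7  6  6  6  7  7  7  7  7  7  7  7  7  7  7  7  7  7  7]
 [ 7  7  7  6  6  6  6  7  7  7  8  7  7  7  7  7  7  7  7  7  7]]
```

The fresh vial stands on the seat and the ring is where predicted. I'll go down outside the moving ring with the fingers shut.

Emit:
move_arm:
  increments:
    - {"slide": [0.035,0.03,0],"spin": 0,"grip": -1}
    - {"slide": [0.035,0.03,0],"spin": 0,"grip": -1}
    - {"slide": [0.035,0.029,0],"spin": 0,"grip": -1}
    - {"slide": [0,0,0.02],"spin": 0,"grip": -1}
    - {"slide": [0,0,0.03],"spin": 0,"grip": -1}
    - {"slide": [0,0,0.035],"spin": 0,"grip": -1}
    - {"slide": [0,0,0.035],"spin": 0,"grip": -1}
    - {"slide": [0,0,0.026],"spin": 0,"grip": -1}
    - {"slide": [0,0,0],"spin": 0,"grip": -1}
    - {"slide": [0,0,0],"spin": 0,"grip": -1}

```text
time_s: 21.3
eef_pos: [0.472, 0.0674, 0.0827]
tool_rot: [0.236, -3.13, 0.001]
force: [0.3, 0.3, 1.1]
opening: -0.0001
grip_force: 0.0
```

```bash
sed -i 's/^O=.*/O=np.array([.5932,-.1032]);TH=.153/' h.py
python3 - <<'E'
from h import *
s=bot.state();print(s["eef_pos"],st(s["eef_pos"]),s["force"],s["opening"],tool([.5,0,.08])[2])
E
```

```text
[0.47202976 0.06741453 0.08268094] [-0.09375247  0.18708827] [0.31961659 0.25741204 1.07474705] -7.924623990998244e-05 98.60880425081324
```

Emit:
move_arm:
  increments:
    - {"slide": [0.004,0.01,0],"spin": 0,"grip": -1}
    - {"slide": [0,0,0],"spin": 0,"grip": -1}
    - {"slide": [-0.008,0.003,0],"spin": 0,"grip": -1}
    - {"slide": [-0.008,0.003,0],"spin": 0,"grip": -1}
    - {"slide": [-0.008,0.002,0],"spin": 0,"grip": -1}
    - {"slide": [-0.007,0.002,0],"spin": 0,"grip": -1}
    - {"slide": [0,0,0],"spin": 0,"grip": -1}

```text
time_s: 21.88
eef_pos: [0.4974, 0.0937, 0.0833]
tool_rot: [-0.24, 3.132, 0.001]
force: [-3.2, 1.6, 0.2]
opening: 0.0003
grip_force: 1.7
```

Run:
```python
from h import *
s=bot.state();print(s["eef_pos"],st(s["eef_pos"]),s["force"],s["opening"])
```

```text
[0.49740178 0.09370224 0.08333074] [-0.06467049  0.2092021 ] [-3.1531722   1.55823452  0.15955278] 0.00027196185179028754
```

Emit:
move_arm:
  increments:
    - {"slide": [-0.005,0.001,0],"spin": 0,"grip": -1}
    - {"slide": [-0.004,0,0],"spin": 0,"grip": -1}
    - {"slide": [-0.003,0,0],"spin": 0,"grip": -1}
    - {"slide": [-0.002,0,0],"spin": 0,"grip": -1}
    - {"slide": [0,0,0],"spin": 0,"grip": -1}

```text
time_s: 22.3
eef_pos: [0.5068, 0.0954, 0.0821]
tool_rot: [0.239, -3.126, 0.001]
force: [-8.7, 0.4, -0.8]
opening: 0.0
grip_force: 4.4
```

Run:
```python
from h import *
s=bot.state();print(s["eef_pos"],st(s["eef_pos"]),s["force"],s["opening"])
```

```text
[0.50682662 0.0953541  0.0821015 ] [-0.055104    0.20939828] [-8.65611528  0.42943349 -0.79950626] 3.319101565649855e-05
```

Emit:
move_arm:
  increments:
    - {"slide": [-0.003,0,0],"spin": 0,"grip": -1}
    - {"slide": [-0.003,0,0],"spin": 0,"grip": -1}
    - {"slide": [0,0,0],"spin": 0,"grip": -1}
    - {"slide": [0,0,0],"spin": 0,"grip": -1}

```text
time_s: 22.63
eef_pos: [0.5122, 0.0962, 0.082]
tool_rot: [0.239, -3.125, 0.002]
force: [-10.5, 1.4, -1.2]
opening: -0.0
grip_force: 4.9
```

Run:
```python
from h import *
for i in range(2):
    s=bot.state();print(s["eef_pos"],st(s["eef_pos"]),s["force"]); p=bot.snapshot("wrist")
```

```text
[0.5122239  0.09622164 0.08200029] [-0.04963755  0.20943312] [-10.45670433   1.44103451  -1.19914836]
[0.51223843 0.09619177 0.08202363] [-0.04962774  0.20940138] [-9.35706811  1.3689912  -1.51786245]
```

Emit:
move_arm:
  increments:
    - {"slide": [-0.0015,0,0],"spin": 0,"grip": -1}
    - {"slide": [0,0,0],"spin": 0,"grip": -1}
    - {"slide": [0.004,0,0],"spin": 0,"grip": -1}
    - {"slide": [0.006,0,0],"spin": 0,"grip": -1}
    - {"slide": [0.015,0,0],"spin": 0,"grip": -1}
    - {"slide": [0.02,0,0],"spin": 0,"grip": -1}
    - {"slide": [0,0,-0.035],"spin": 0,"grip": -1}
    - {"slide": [0,0,-0.04],"spin": 0,"grip": -1}
    - {"slide": [-0.03,-0.02,-0.04],"spin": 0,"grip": -1}
    - {"slide": [-0.035,-0.025,-0.03],"spin": 0,"grip": -1}
    - {"slide": [-0.035,-0.025,0],"spin": 0,"grip": -1}
    - {"slide": [0,0,0],"spin": 0,"grip": -1}

```text
time_s: 23.73
eef_pos: [0.5737, 0.0385, 0.2154]
tool_rot: [-0.227, 3.122, -0.005]
force: [0.6, -1.6, 0.5]
opening: -0.0002
grip_force: 0.0
```

Run:
```python
from h import *
np.set_printoptions(precision=4,suppress=True,linewidth=220)
p=bot.snapshot("wrist");p=bot.snapshot("wrist");s=bot.state();print(s["eef_pos"],s["force"],s["time_s"])
R=np.array([[np.cos(TH),-np.sin(TH)],[np.sin(TH),np.cos(TH)]])
G=cv2.cvtColor(p["color"],cv2.COLOR_RGB2GRAY)
for th in(.228,.275,.322):
    a=np.arctan2(.15,-.026)+.275-th;q=np.array([0,.06])+.1522*np.array([np.cos(a),np.sin(a)]);print(th,proj(p,[[*(O+R@q),.086]]))
u,v=proj(p,[[*(O+R@[-.026,.21]),.086]])[0].round().astype(int);print(u,v);print(G[v-30:v+31:3,u-30:u+31:3]//10)
for X in([*O,.16],[*O,.146],[*O,.062]): print(proj(p,[X]))
u,v=proj(p,[[*O,.16]])[0].round().astype(int);print(u,v);print(G[v-30:v+32:3,u-30:u+60:3]//10)
```

```text
[0.5676 0.0424 0.2133] [-1.3493  0.3427 -0.1645] 23.8333
0.228 [[354.998  159.3035]]
0.275 [[356.1576 167.6534]]
0.322 [[356.9    175.9505]]
356 168
[[ 7  7  7  6  6  6  6  7  7  7  7  7  7  7  7  7  7  7  7  7  7]
 [ 7  7  6  6  6  6  6  6  6  7  6  7  7  7  7  7  7  7  7  7  7]
 [ 7  6  6  6  6  6  6  6  6  6  7  7  7  7  7  7  7  7  7  7  7]
 [ 7  7  6  6  6  6  7  6  7  6  7  7  7  7  7  7  7  7  7  7  7]
 [ 7  6  6  6  6  6  6  8 14 17 18 17 14  7  7  7  7  7  7  7  7]
 [ 7  7  6  6  6  6 14 18 21 21 21 21 20 19 12  7  7  7  7  7  7]
 [ 7  6  6  6  6 13 19 21 19 16 15 16 18 20 19  8  7  7  7  8  8]
 [ 7  6  6  6 10 18 21 17 10  7  7  7 12 17 20 18  8  8  8  8  8]
 [ 6  6  6  6 14 19 18  9  7  7  6  6  6 13 19 19  8  8  8  8  7]
 [ 6  6  6  7 16 20 16  6  6  7  6  6  6 11 18 20  8  7  7  7  7]
 [ 9 10 14 15 18 20 13  6  6  7  6  6  6 11 18 19  9  7  7  6  7]
 [19 20 20 21 21 20 17  6  6  7  6  7  6 14 19 19  7  7  7  7  7]
 [20 20 19 18 17 19 19 10  6  6  6  6 12 18 20 16  7  7  7  7  7]
 [14 12  9  8  9 17 20 18 14  9  9 15 18 21 18  8  7  7  7  7  7]
 [ 6  6  6  6  6 11 18 20 2
[... 1762 characters left out ...]
 4  3  3  5 21 24 24 23 23 23 23 23 23 23 23 23]
 [ 6  6  6  6  6  6  5  4  4  4  4  4  4  4  4  4  6  6 17 24 23 23 23 23 23 23 23 23 23 23]
 [ 6  6  6  6  6  6  6  5  4  4  4  4  4  4  5  7  7  7 10 22 23 23 23 23 23 23 23 23 23 23]
 [ 6  6  6  6  6  6  6  6  6  6  5  6  6  6  6  6  7  7  7 15 22 23 23 23 23 23 23 23 23 23]
 [ 6  6  6  6  6  6  6  6  6  6  6  6  6  6  6  7  7  7  7  7 12 20 22 23 23 23 23 23 23 23]
 [ 6  6  6  6  6  6  6  6  6  6  6  6  6  6  6  7  7  7  7  7  7  6  9 10 11 11 11 11 12 12]
 [ 6  6  6  6  6  6  6  6  6  6  6  7  6  6  7  6  7  7  7  7  7  7  7  7  7  7  7  7  7  7]
 [ 6  6  6  6  6  6  6  6  6  6  6  6  6  7  6  6  7  7  7  7  7  7  7  7  7  7  7  7  7  7]]
```

The ring sits at the second-tooth position and the vial is clamped upright on the seat within about 2 mm. The arm is clear, so I'm handing in.

```bash
python3 -c "
from station import bot
print(bot.hand_in())"
```

```text
the job is handed in; nothing more can be done
None
```

The job is handed in at about 24 s of robot time: the finished vial stands in the tray beside the earlier one, and the fresh vial is clamped upright on the stirrer plate at the second tooth; the hand-in returned no verdict.

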